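# Lock off the measuring machine and park the key

## Robot

A 6-joint arm with a two-finger parallel gripper is mounted at the origin on the work surface. World frame = base frame: x ahead of the robot, y to its left, z up, the work surface at z = 0. Lengths are in mm, angles in rad, forces in N, time in s.
With the tool pointing down it reaches from about 350 to 775 mm from the base axis. Payload 7.3 kg.
Tool frame: the origin (TCP) lies midway between the tips of the shut fingers; the grasp point (between the pads) lies 19 mm behind it; x points along the fingers, z is the direction in which the jaws open and shut, and the axes are right-handed (so a half turn about x gives the same grasp; the last joint's range is limited). The gripper opens to 92 mm and grips with 3 to 60 N. Pads are 19 mm wide; open, the fingers measure 130 mm over their backs; the gripper's body (75 mm by 190 mm) begins 47 mm behind the grasp point.
Start: joints at [-1.357, 0.342, 1.524, -0, 1.275, -0.146], TCP at [184.869, -491.394, 226.741] pointing down, gripper open.
Joint ranges: [-2.53, 2.53], [-0.77, 2.02], [0.04, 2.7], [-1, 4.14], [0.28, 2.66], [-3.11, 3.11]. Speed limits (rad/s): [2.57, 2.57, 3.14, 3.14, 3.14, 3.14].

## Interface

Orientations are given as [roll, pitch, yaw] about the fixed x, y, z axes, in that order (R = Rz(yaw) Ry(pitch) Rx(roll)).
In Python, from plant import monitor, optics, close_job gives the robot as it stands.
- The arm moves only by the tool send_rows, never from a script. Its argument "commands" is a list that holds one entry, the list of rows, each a list of 5 numbers: the shift along the tool's x, y, z in m, then the turn about the tool's x in degrees, then the finger opening in m, from 0 to 0.0918. A call has 1 to 10 rows; each row shifts and turns the pose as measured when the row begins, along the tool's axes as they then stand; what a row does not reach is not made up. A row lasts 1/12 s, in which the tool goes at most 41.7 mm and 7.16 degrees, less where a joint would pass 70% of its speed; a pose out of reach is approached as far as the arm can. A call with a gripper value outside its range is refused whole. The fingers move at their own pace and stop on an object; the grip force is fixed at half the most. Time passes only in rows, so rows that do not move let the fingers close. It gives the time, the measured TCP pose, the force and the opening at its end, in the units of the state.
- monitor.get_obs(): the state, without advancing time (a new reading comes with each control period).
- optics.capture(name): name is "scene" or "top"; returns a dict with "color" (480x640x3 uint8, blue, green, red), "camera_matrix" (3x3 intrinsics, pixels), "camera_from_world" (4x4, takes a point from world to camera coordinates). Camera axes: x right, y down, z forward; pixel columns grow to the right and rows downward; lengths in mm; the calibration is good to about 2 mm. A picture is of the moment at which its call begins. There is no depth.
- close_job(): hands the job in, once; it reports no verdict.
The state is a dict: "time": time; "joint_positions": joint angles; "dq": joint speeds; "tau": joint torques, N m; "tool_pos": TCP position; "tcp_rot": TCP orientation; "contact_force": force on the tool from outside, world axes, zero at the start; "moment": the same for the moment, N m; "grip_width": finger opening in mm.
Only numpy, scipy, OpenCV 4.12 (cv2) and the standard library are available. Lean on these libraries where they do the work, as an engineer would, in place of code of your own. Each camera call takes 0.05 s, during which the arm holds its last target.

## Task

Lock off the measuring machine with the red key that stands in the grey switch box: turn the key clockwise until the switch has gone all the way over, press it home against its stop with a firm twist of about 0.2 N m to make it latch, turn the key back to the only position where it comes out, draw it straight out, and stand it fully home in the slot of the blue key holder. Treat key and lock gently: feel for the stops and never wrench, pull or press hard. Leave the other things on the table where they are.

Things in the scene. Friction and masses are not known exactly. Their poses are not given: they have to be found in the camera images.
- key_bow (a point): Centre of the key's red bow, an upright plate 30 mm along x, 10 mm thick along y, 38 mm tall; z up the shaft. Key: loose, 60 g, 90 mm long, the same after a half turn about z. Below here: bow to 19 mm, 12 mm round shank to 28, 24 mm round collar from 28 to 33, then the blade, 18 mm (x) by 5 mm (y), to the tip at 71, waisted to a round 5 mm neck from 55 to 63. Starts home in the lock, unturned.
- key_tip (a point): Tip of the key's blade, 71 mm below the centre of the bow; same axes.
- key: The key; origin at its tip, axes as the bow's.
- lock: Grey switch box, fixed, 120 x 110 mm, 80 mm tall; origin at the centre of its underside, axes as the keyway's. A 62 mm ring, 2 mm high, surrounds the keyhole; nothing else rises above the top. Key and lock must never press on each other with more than 40 N, nor key and holder, nor key and switch.
- keyway (a point): Middle of the keyhole, on the brass face on top of the box, 80 mm up; z up is the lock's axis; it does not turn with the key. Key home: collar on this face, bow centre 33 mm above. The key comes out (45 mm straight up) only with its blade along this x, within 0.1 rad. It turns clockwise seen from above, from a stop at 0, up to 1.75 rad, friction 0.03 N m; the blade has 1 mm of play all round.
- switch (a joint): Switch inside the box, moved only by the turning key: 0 = on (start), 0.4 rad = locked off, at its hard stop; stays where left. The key first turns free, meets it at an angle that varies (0.4 to 1.1 rad), carries it 0.4 rad on, at 0.09 N m in all, to the stop. It latches only if the stop is then pressed with a twist of 0.2 N m for 0.3 s (0.3 is too much). A yellow pointer shows it: white dot to green dot.
- switch_unit: Frame of the switch inside the box, on the lock's axis at the box's underside; set at an angle that varies by up to 0.25 rad either way to the box. The twist on the stop loads it: 0.16 N m gives 18 N, enough to latch, 0.3 N m gives 40 N, the most it bears.
- holder: Blue key holder, fixed: block 70 x 50 mm, 50 mm tall, on a 90 x 70 mm foot; origin at the centre of its underside, axes as its slot's.
- holder_slot (a point): Middle of the slot's mouth in the holder's top, 50 mm up. Slot 22 mm along x, 9 mm along y, 46 mm deep; z up. Key home: upright, blade down in the slot, collar on the top, bow centre 33 mm above this point.
- sphere_stand: Bystander: grey calibration stand, a ball on a 56 mm round foot, 90 mm tall; leave alone. Origin at the centre of its underside.
- ring_gauge: Bystander: steel ring gauge, 80 mm across, 25 mm tall; leave alone. Origin at the centre of its underside.
- block_a: Bystander: steel block 75 x 50 x 25 mm; leave alone. Origin at the centre of its underside.
- flange: Bystander: aluminium flange, 90 mm across, 35 mm tall; leave alone. Origin at the centre of its underside.
- cleaner: Bystander: closed white bottle with blue cap, 52 mm across, 130 mm tall; leave alone. Origin at the centre of its underside.
- driver: Bystander: yellow-handled screwdriver, 170 mm long, lying; leave alone. Origin at the centre of its underside.
Not all that is in view belongs to the job. Of the things shaped like the holder, the blue one is meant.

How it is judged:
By the outcome, as a careful person would: the job done as asked, in the order asked, and still so for the second after the job is handed in, with the robot touching nothing.
It also fails if it takes over 61 s, if anything falls off the work surface, if the arm or the gripper's body presses on something with over 40 N, if the wrist force passes 120 N, or if a joint passes its speed limit or range.

## Working session

There is one attempt and no reset: what is moved stays moved. The work goes in short steps, Python scripts to look and compute and a tool call to move; the robot and the scene stay as the last step left them, time stands still between calls to the robot, and variables do not carry over. Pictures are saved under pics/ and viewed, and the job is handed in when it is done.

Besides the shell and the picture viewer there is one more tool, called after "Call:" as a command line: name --argument value ..., lists and objects as JSON in quotes. send_rows: Moves the arm, as the interface text tells. Its arguments: {"type":"object","properties":{"commands":{"type":"array","items":{"type":"array","items":{"type":"array","items":{"type":"number"}}}}},"required":["commands"]}

```bash
ls; mkdir -p pics; python3 - <<'E'
from plant import monitor, optics
import cv2,numpy as np
print(monitor.get_obs())
for n in("scene","top"):
    d=optics.capture(n); cv2.imwrite(f"pics/{n}0.png",d["color"]); print(n,np.round(d["camera_matrix"],1).tolist(),np.round(d["camera_from_world"],4).tolist())
E
```

```text
pics
{'time': 0.0, 'joint_positions': array([-1.35698447e+00,  3.42732083e-01,  1.52503201e+00,  5.63107185e-06,
        1.27536192e+00, -1.46008172e-01]), 'dq': array([-2.14668505e-03, -2.70422957e-03,  6.51484258e-06,  6.28407850e-04,
       -1.17123190e-03, -1.65111226e-03]), 'tau': array([ 4.65998892e-04, -4.31243384e+01, -2.44227809e+01,  7.18784449e-02,
        5.58987586e-02, -1.32581572e-04]), 'tool_pos': array([ 184.78760406, -490.97435618,  226.03485899]), 'tcp_rot': array([2.99207286, 1.56926296, 1.78109492]), 'contact_force': array([ 0.64557302, -0.9903656 ,  0.69303837]), 'moment': array([ 0.0084096 , -0.06123074,  0.03466512]), 'grip_width': 91.66174323796155}
scene [[597.8, 0.0, 320.9], [0.0, 597.8, 241.1], [0.0, 0.0, 1.0]] [[-0.7065, 0.7076, 0.0091, 408.2247], [0.3971, 0.4071, -0.8225, -139.7531], [-0.5858, -0.5775, -0.5687, 1887.7113], [0.0, 0.0, 0.0, 1.0]]
top [[591.1, 0.0, 321.4], [0.0, 591.1, 238.5], [0.0, 0.0, 1.0]] [[0.0021, -1.0, -0.0026, 15.8957], [-0.9888, -0.0017, -0.1492, 593.5042], [0.1492, 0.0029, -0.9888, 1612.3259], [0.0, 0.0, 0.0, 1.0]]
```

View pics/scene0.png

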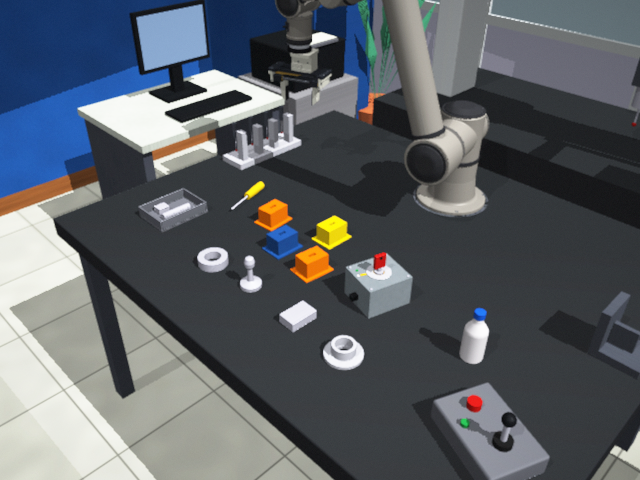

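View pics/top0.png

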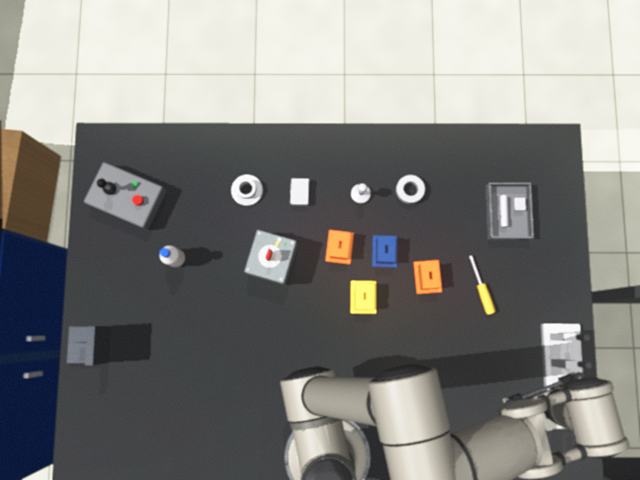

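The red key stands in the grey box at top (270,256), scene (379,262). The holder-shaped things in top are orange (340,246), orange (428,277), yellow (363,297) and blue (385,251). Blue is the one meant, because the task names that colour. I'll confirm it in an enlarged crop.

```bash
python3 - <<'E'
import cv2,numpy as np
t=cv2.imread("pics/top0.png"); s=cv2.imread("pics/scene0.png")
a=cv2.resize(t[222:292,235:305],(400,400),interpolation=cv2.INTER_CUBIC)
b=cv2.resize(t[230:270,365:405],(400,400),interpolation=cv2.INTER_CUBIC)
c=cv2.resize(s[240:320,340:420],(400,300) if 0 else (400,400),interpolation=cv2.INTER_CUBIC)
cv2.imwrite("pics/crop0.png",cv2.resize(np.hstack([a,b]),(800,400)))
d=cv2.resize(s[220:265,258:303],(400,400),interpolation=cv2.INTER_CUBIC)
cv2.imwrite("pics/crop1.png",np.hstack([c,d]))
E
```

```text
(no output)
```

View pics/crop0.png

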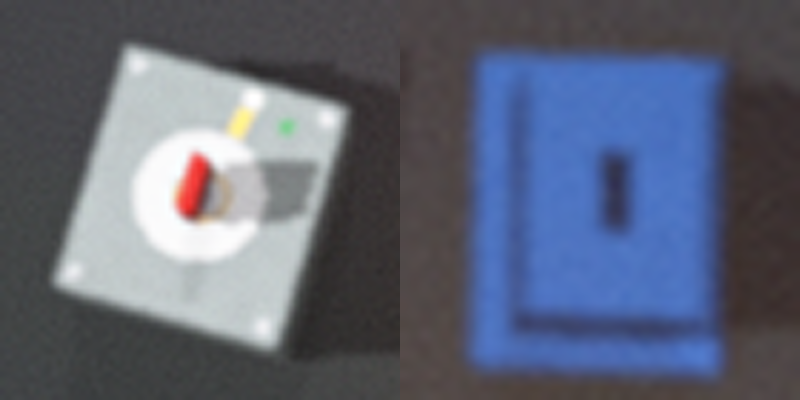

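View pics/crop1.png

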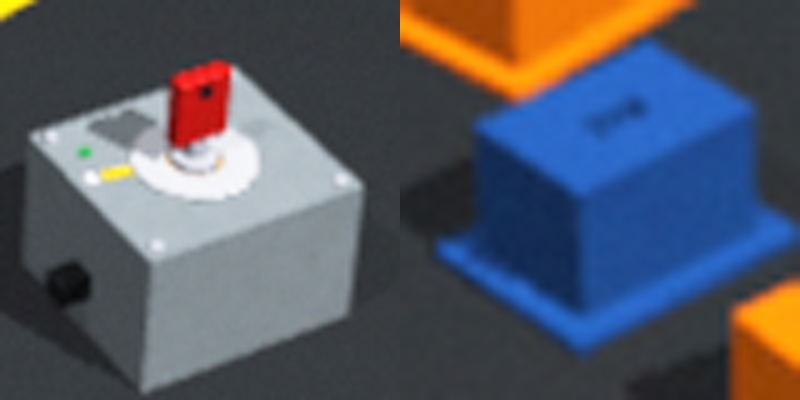

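The crops confirm the blue block: its slot is at top (386.5,249) and scene (282,233). On the lock, the pointer is at the white dot, the green dot lies clockwise of it, and the red bow points roughly along the box's side. Next I'll measure positions.

```bash
cat > h.py <<'E'
import cv2,numpy as np
K={"scene":np.array([[597.8,0,320.9],[0,597.8,241.1],[0,0,1]]),"top":np.array([[591.1,0,321.4],[0,591.1,238.5],[0,0,1]])}
T={"scene":np.array([[-0.7065,0.7076,0.0091,408.2247],[0.3971,0.4071,-0.8225,-139.7531],[-0.5858,-0.5775,-0.5687,1887.7113],[0,0,0,1]]),"top":np.array([[0.0021,-1,-0.0026,15.8957],[-0.9888,-0.0017,-0.1492,593.5042],[0.1492,0.0029,-0.9888,1612.3259],[0,0,0,1]])}
def onplane(v,uv,z):
    uv=np.atleast_2d(np.asarray(uv,float)); R=T[v][:3,:3];t=T[v][:3,3]
    d=(np.linalg.inv(K[v])@np.c_[uv,np.ones(len(uv))].T).T@R
    c=-R.T@t
    return c+d*((z-c[2])/d[:,2])[:,None]
def proj(v,p):
    p=np.atleast_2d(p); q=(T[v][:3,:3]@p.T).T+T[v][:3,3]; q=(K[v]@q.T).T; return q[:,:2]/q[:,2:]
def tri(uvt,uvs):
    A=[];b=[]
    for v,uv in(("top",uvt),("scene",uvs)):
        P=K[v]@T[v][:3]
        for i in(0,1): 
            r=uv[i]*P[2]-P[i]; A.append(r[:3]); b.append(-r[3])
    return np.linalg.lstsq(np.array(A),np.array(b),rcond=None)[0]
def big(m,win=None):
    if win: k=np.zeros_like(m); x0,y0,x1,y1=win; k[y0:y1,x0:x1]=m[y0:y1,x0:x1]; m=k
    n,l,s,c=cv2.connectedComponentsWithStats(m); i=1+np.argmax(s[1:,4]); return (l==i).astype(np.uint8)*255
def hull(m): return cv2.convexHull(np.vstack(cv2.findContours(m,cv2.RETR_EXTERNAL,cv2.CHAIN_APPROX_NONE)[0]))[:,0]
E
cat > m.py <<'E'
from h import *
im={v:cv2.imread(f"pics/{v}0.png") for v in("top","scene")}
hsv={v:cv2.cvtColor(i,cv2.COLOR_BGR2HSV) for v,i in im.items()}
W={"top":(240,225,300,290),"scene":(338,240,418,320)}
for v in im:
    x0,y0,x1,y1=W[v]
    red=big(((cv2.inRange(hsv[v],(0,150,80),(8,255,255))|cv2.inRange(hsv[v],(172,150,80),(180,255,255)))),W[v])
    ys,xs=np.nonzero(red); print(v,"red",xs.mean(),ys.mean(),len(xs),cv2.minAreaRect(np.c_[xs,ys].astype(np.float32)))
    ring=big(cv2.inRange(hsv[v],(0,0,205),(180,40,255)),W[v]); h=hull(ring)
    e=cv2.fitEllipse(h.astype(np.float32)); print(" ring",e, onplane(v,[e[0]],82).round(1), "red@z113",onplane(v,[(xs.mean(),ys.mean())],113).round(1))
# box top-view corners
g=cv2.cvtColor(im["top"],cv2.COLOR_BGR2GRAY)
m=big(cv2.morphologyEx(cv2.inRange(g,110,255),cv2.MORPH_CLOSE,np.ones((3,3))),W["top"])
h=hull(m); w=onplane("top",h,80)[:,:2]; r=cv2.minAreaRect(w.astype(np.float32)); print("box",r)
for v,win in(("top",(368,232,402,270)),("scene",(255,222,305,262))):
    b=cv2.inRange(hsv[v],(100,120,40),(130,255,255)); b=big(b,win); h=hull(b)
    print(v,"blue",cv2.approxPolyDP(h,2,True)[:,0].tolist(), cv2.minAreaRect(onplane(v,h,5)[:,:2].astype(np.float32)) if v=="top" else "")
x=cv2.resize(im["top"][236:262,374:400],(26*6,26*6))
for r in im["top"][238:262,380:394].sum(2): print(r)
print()
for r in im["scene"][226:241,274:292].sum(2): print(r)
E
python3 m.py
```

```text
top red 268.38709677419354 254.48387096774192 31 ((268.4000244140625, 254.30001831054688), (3.4785051345825195, 9.17060375213623), 18.43494987487793)
 ring ((269.5445556640625, 255.6754608154297), (24.670307159423828, 26.015762329101562), 62.28821563720703) [[540.2 158.3  82. ]] red@z113 [[539.6 158.6 113. ]]
scene red 379.2654320987654 259.9567901234568 162 ((379.5, 260.0), (16.0, 11.0), 90.0)
 ring ((378.9007873535156, 271.43719482421875), (16.097848892211914, 26.085756301879883), 94.88184356689453) [[541.6 159.1  82. ]] red@z113 [[539.1 155.5 113. ]]
box ((539.6027221679688, 158.07020568847656), (114.00037384033203, 124.29067993164062), 73.8450698852539)
top blue [[396, 236], [396, 266], [373, 266], [373, 236]] ((564.6947631835938, -162.05490112304688), (68.57588195800781, 89.59459686279297), 89.04268646240234)
scene blue [[286, 224], [297, 231], [302, 247], [277, 259], [262, 247], [266, 233]] 
[394 381 386 388 380 384 385 379 377 380 379 378 377 378]
[383 386 383 382 385 387 382 380 388 382 376 379 379 377]
[382 378 377 384 380 385 376 388 377 385 387 373 379 378]
[387 386 384 38
[... 1613 characters left out ...]
8 252 299 345 347 351 351 352 347]
[353 349 355 356 351 341 326 301 273 256 223 278 338 351 348 353 351 349]
[353 346 351 351 324 292 266 273 268 311 315 327 351 350 348 352 346 350]
[352 352 352 357 332 297 266 299 327 347 357 357 353 356 352 346 351 338]
[352 353 356 352 347 349 310 332 353 358 356 355 349 362 357 340 324 297]
[354 350 352 349 351 354 353 352 352 356 354 357 351 345 328 295 269 250]
[346 351 349 346 348 356 342 349 350 354 354 344 328 302 270 259 256 255]
[336 350 351 350 354 350 353 348 356 339 320 300 266 257 255 257 255 254]
[269 317 340 353 345 351 348 343 321 297 266 253 258 258 248 254 259 254]
[170 219 290 336 350 341 321 295 268 250 248 251 261 251 258 254 256 256]
```

```bash
cat > st.py <<'E'
import sys
sys.path.insert(0,'.')
from h import *
from plant import monitor
from scipy.spatial.transform import Rotation as Ro
LOCK=np.array([540.3,158.4]); YAW=-0.283
def st(tgt=None,yaw=None):
    o=monitor.get_obs(); R=Ro.from_euler('xyz',o['tcp_rot']).as_matrix()
    zy=np.degrees(np.arctan2(R[1,2],R[0,2]))
    print("t",round(o['time'],2),"pos",o['tool_pos'].round(1),"F",o['contact_force'].round(1),"M",o['moment'].round(3),"w",round(o['grip_width'],1))
    print(" q",o['joint_positions'].round(3),"tau6",round(o['tau'][5],3),"toolx",R[:,0].round(4),"zyaw",round(zy,2))
    if tgt is not None: print(" shift tool mm",(R.T@(np.array(tgt)-o['tool_pos'])).round(1))
    if yaw is not None:
        d=(zy-np.degrees(yaw)+90)%180-90; print(" turn deg (cw+)",round(d,2))
    return o,R
E
python3 - <<'E'
from st import *
im=cv2.imread("pics/top0.png").sum(2).astype(float)
x0,y0=382,242; p=im[y0:256,x0:392]; w=np.clip(360-p,0,None); ys,xs=np.mgrid[0:p.shape[0],0:p.shape[1]]
c=((w*xs).sum()/w.sum()+x0,(w*ys).sum()/w.sum()+y0); print(c,onplane("top",[c],50).round(1),onplane("top",[c],30).round(1))
im=cv2.imread("pics/scene0.png").sum(2).astype(float)
x0,y0=277,229; p=im[y0:237,x0:287]; w=np.clip(340-p,0,None);ys,xs=np.mgrid[0:p.shape[0],0:p.shape[1]]
c=((w*xs).sum()/w.sum()+x0,(w*ys).sum()/w.sum()+y0); print(c,onplane("scene",[c],50).round(1))
st([540.3,158.4,200],YAW+np.pi/2)
E
```

```text
(np.float64(386.0979365568217), np.float64(248.61133353865105)) [[ 564.5 -163.3   50. ]] [[ 567.1 -165.4   30. ]]
(np.float64(282.0704467353952), np.float64(232.4914089347079)) [[ 564.  -163.4   50. ]]
t 0.1 pos [ 184.8 -491.   226.1] F [ 1.2 -0.4 -0.2] M [ 0.016 -0.052  0.004] w 91.8
 q [-1.357  0.343  1.525 -0.     1.275 -0.146] tau6 -0.0 toolx [-3.0e-04  1.4e-03 -1.0e+00] zyaw -69.39
 shift tool mm [  26.9  561.4 -482.6]
 turn deg (cw+) 36.83
```

Call:
send_rows --commands '[[[0,0.028,-0.024,0,0.09],[0,0.028,-0.024,0,0.09],[0,0.028,-0.024,0,0.09],[0,0.028,-0.024,0,0.09],[0,0.028,-0.024,0,0.09],[0,0.028,-0.024,0,0.09],[0,0.028,-0.024,0,0.09],[0,0.028,-0.024,0,0.09],[0,0.028,-0.024,0,0.09],[0,0.028,-0.024,0,0.06]]]'

```text
time: 0.93
tool_pos: [364.8, -159.0, 222.4]
tcp_rot: [-2.837, 1.565, 2.222]
contact_force: [0.9, 0.1, -0.5]
grip_width: 86.5
```

```bash
python3 -c "
from st import *
st([540.3,158.4,200],YAW+np.pi/2)"
```

```text
t 0.93 pos [ 364.8 -159.   222.4] F [ 0.9  0.1 -0.5] M [-0.038 -0.055 -0.065] w 86.5
 q [-0.606  0.114  1.84   0.002  1.193  0.618] tau6 -1.596 toolx [-0.0038  0.0049 -1.    ] zyaw -70.15
 shift tool mm [  23.3  273.  -238.8]
 turn deg (cw+) 36.07
```

Call:
send_rows --commands '[[[0.002,0.028,-0.024,0,0.06],[0.002,0.028,-0.024,0,0.06],[0.002,0.028,-0.024,0,0.06],[0.002,0.028,-0.024,0,0.06],[0.002,0.028,-0.024,0,0.06],[0.002,0.028,-0.024,0,0.06],[0.002,0.028,-0.024,0,0.06],[0.002,0.028,-0.024,0,0.06],[0.002,0.028,-0.024,0,0.06],[0.001,0.014,-0.014,0,0.06]]]'

```text
time: 1.77
tool_pos: [541.0, 168.9, 201.2]
tcp_rot: [-2.548, 1.563, 2.513]
contact_force: [-0.1, 0.2, 0.1]
grip_width: 59.7
```

Call:
send_rows --commands '[[[0,0,0,-7.1,0.06],[0,0,0,-7.1,0.06],[0,0,0,-7.1,0.06],[0,0,0,-7.1,0.06],[0,0,0,-7.1,0.06],[0,0,0,-7.1,0.06],[0,0,0,-7.1,0.06],[0,0,0,-7.1,0.06],[0,0,0,-7.1,0.06],[0,0,0,-7.1,0.06]]]'

```text
time: 2.6
tool_pos: [539.3, 176.0, 193.8]
tcp_rot: [2.906, 1.552, 2.939]
contact_force: [-0.9, -0.1, -0.4]
grip_width: 59.8
```

Call:
send_rows --commands '[[[0,0,0,-7.1,0.05],[0,0,0,-7.1,0.05],[0,0,0,-7.1,0.05],[0,0,0,-7.1,0.05],[0,0,0,-7.1,0.05],[0,0,0,-7.1,0.05],[0,0,0,-7.1,0.05],[0,0,0,-7.1,0.05],[0,0,0,-7.1,0.05],[0,0,0,0,0.05]]]'

```text
time: 3.43
tool_pos: [536.4, 175.5, 188.8]
tcp_rot: [1.916, 1.542, 3.078]
contact_force: [-0.1, 0.2, 0.2]
grip_width: 50.1
```

```bash
python3 -c "
from st import *
st([540.3,158.4,200],YAW+np.pi/2)"
```

```text
t 3.43 pos [536.4 175.5 188.8] F [-0.1  0.2  0.2] M [ 0.082 -0.239 -0.008] w 50.1
 q [ 0.177  0.461  1.448  0.007  1.261 -0.988] tau6 -1.605 toolx [-0.0288  0.0018 -0.9996] zyaw 66.62
 shift tool mm [-11.3 -10.  -14.3]
 turn deg (cw+) -7.16
```

Call:
send_rows --commands '[[[0,0,0,0,0.05],[0,0,0,0,0.05],[0,0,0,0,0.05],[0,0,0,0,0.05]]]'

```text
time: 3.77
tool_pos: [535.9, 175.5, 187.9]
tcp_rot: [1.941, 1.54, 3.092]
contact_force: [0.4, -0.3, -0.3]
grip_width: 50.3
```

```bash
python3 -c "
from st import *
st([540.3,158.4,200],YAW+np.pi/2)"
```

```text
t 3.77 pos [535.9 175.5 187.9] F [ 0.4 -0.3 -0.3] M [ 0.099 -0.168 -0.041] w 50.3
 q [ 0.177  0.462  1.448  0.007  1.261 -0.977] tau6 -0.014 toolx [-0.0309  0.0015 -0.9995] zyaw 65.98
 shift tool mm [-12.3 -10.6 -14. ]
 turn deg (cw+) -7.81
```

Call:
send_rows --commands '[[[-0.003,-0.003,-0.004,-2,0.05],[-0.003,-0.003,-0.004,-2,0.05],[-0.003,-0.003,-0.004,-2,0.05],[-0.002,-0.001,-0.002,-1.1,0.05]]]'

```text
time: 4.1
tool_pos: [540.0, 158.8, 198.4]
tcp_rot: [1.822, 1.538, 3.097]
contact_force: [0.1, 0.0, 1.8]
grip_width: 50.3
```

```bash
python3 -c "
from st import *
st([540.3,158.4,200],YAW+np.pi/2)"
```

```text
t 4.1 pos [540.  158.8 198.4] F [0.1 0.  1.8] M [ 0.087 -0.155 -0.034] w 50.3
 q [ 0.146  0.452  1.434  0.006  1.287 -1.131] tau6 0.094 toolx [-0.0324  0.0014 -0.9995] zyaw 73.08
 shift tool mm [-1.6 -0.4 -0.3]
 turn deg (cw+) -0.7
```

```bash
python3 -c "
from st import *
st([770,230,230],YAW+np.pi/2)"
```

```text
t 4.1 pos [540.  158.8 198.4] F [0.1 0.  1.8] M [ 0.087 -0.155 -0.034] w 50.3
 q [ 0.146  0.452  1.434  0.006  1.287 -1.131] tau6 0.094 toolx [-0.0324  0.0014 -0.9995] zyaw 73.08
 shift tool mm [ -38.9 -198.2  134.8]
 turn deg (cw+) -0.7
```

Call:
send_rows --commands '[[[-0.005,-0.033,0.022,0,0.05],[-0.005,-0.033,0.022,0,0.05],[-0.005,-0.033,0.022,0,0.05],[-0.005,-0.033,0.022,0,0.05],[-0.005,-0.033,0.022,0,0.05],[-0.005,-0.033,0.022,0,0.05],[-0.005,-0.033,0.022,0,0.05]]]'

```text
time: 4.68
tool_pos: [767.5, 226.6, 218.5]
tcp_rot: [1.887, 1.524, -3.128]
contact_force: [1.3, 0.0, 0.1]
grip_width: 49.9
```

```bash
python3 -c "
from st import *
st([540.3,158.4,200],YAW+np.pi/2)"
```

```text
t 4.68 pos [767.5 226.6 218.5] F [1.3 0.  0.1] M [ 0.092 -0.211 -0.068] w 49.9
 q [ 0.188  1.022  0.298  0.009  1.868 -1.078] tau6 -0.027 toolx [-4.710e-02 -6.000e-04 -9.989e-01] zyaw 72.67
 shift tool mm [  29.2  195.5 -132.5]
 turn deg (cw+) -1.12
```

Call:
send_rows --commands '[[[0,-0.034,0.022,0,0.05],[0,-0.034,0.022,0,0.05]]]'

```text
time: 4.85
tool_pos: [798.6, 235.0, 202.5]
tcp_rot: [1.51, 1.549, 2.775]
contact_force: [-21.3, -5.8, 20.6]
grip_width: 49.5
```

```bash
python3 -c "
from st import *
st([540.3,158.4,200],YAW+np.pi/2)"
```

```text
t 4.85 pos [798.6 235.  202.5] F [-21.3  -5.8  20.6] M [-0.261  1.056  0.08 ] w 49.5
 q [ 0.19   1.16   0.035  0.012  1.964 -1.071] tau6 -0.049 toolx [-0.0202  0.0077 -0.9998] zyaw 72.52
 shift tool mm [   7.2  223.3 -150.7]
 turn deg (cw+) -1.26
```

Call:
send_rows --commands '[[[0.001,0.032,-0.022,0,0.05],[0.001,0.032,-0.022,0,0.05],[0.001,0.032,-0.022,0,0.05],[0,0.032,-0.022,0,0.05],[0,0.032,-0.022,0,0.05],[0,0.032,-0.022,0,0.05],[0,0.026,-0.017,0,0.05]]]'

```text
time: 5.43
tool_pos: [600.9, 175.5, 179.8]
tcp_rot: [1.857, 1.513, 3.115]
contact_force: [1.5, 0.2, 1.0]
grip_width: 49.9
```

```bash
python3 -c "
from st import *
st([540.3,158.4,200],YAW+np.pi/2)"
```

```text
t 5.43 pos [600.9 175.5 179.8] F [1.5 0.2 1. ] M [ 0.118 -0.209  0.005] w 49.9
 q [ 0.156  0.597  1.238  0.011  1.363 -1.104] tau6 0.047 toolx [-0.0575  0.0015 -0.9983] zyaw 72.13
 shift tool mm [-16.7  53.4 -35.2]
 turn deg (cw+) -1.66
```

```bash
python3 -c "
from st import *
st([539.2,158.4,155],YAW+np.pi/2)"
```

```text
t 5.43 pos [600.9 175.5 179.8] F [1.5 0.2 1. ] M [ 0.118 -0.209  0.005] w 49.9
 q [ 0.156  0.597  1.238  0.011  1.363 -1.104] tau6 0.047 toolx [-0.0575  0.0015 -0.9983] zyaw 72.13
 shift tool mm [ 28.3  52.  -34.8]
 turn deg (cw+) -1.66
```

Call:
send_rows --commands '[[[0.005,0.013,-0.009,-0.5,0.05],[0.005,0.013,-0.009,-0.5,0.05],[0.005,0.013,-0.009,-0.5,0.05],[0.005,0.013,-0.008,-0.5,0.05],[0.003,0.002,-0.002,0,0.04]]]'

```text
time: 5.85
tool_pos: [527.5, 154.5, 162.7]
tcp_rot: [1.822, 1.513, 3.111]
contact_force: [1.0, 0.4, -0.4]
grip_width: 46.6
```

```bash
python3 -c "
from st import *
from plant import optics
o,R=st([539.2,158.4,96],YAW+np.pi/2)
ims=[]
for v,w in(('top',(220,205,320,305)),('scene',(329,200,429,300))):
    d=optics.capture(v)['color']; cv2.imwrite(f'pics/{v}1.png',d); x0,y0,x1,y1=w; ims.append(cv2.resize(d[y0:y1,x0:x1],(400,400),interpolation=cv2.INTER_CUBIC))
cv2.imwrite('pics/c2.png',np.hstack(ims))
"
```

```text
t 5.85 pos [527.5 154.5 162.7] F [ 1.   0.4 -0.4] M [ 0.037 -0.209  0.008] w 46.6
 q [ 0.14   0.475  1.502  0.01   1.222 -1.153] tau6 -0.13 toolx [-0.0578  0.0018 -0.9983] zyaw 73.87
 shift tool mm [ 65.9 -13.9   7.9]
 turn deg (cw+) 0.09
```

View pics/c2.png

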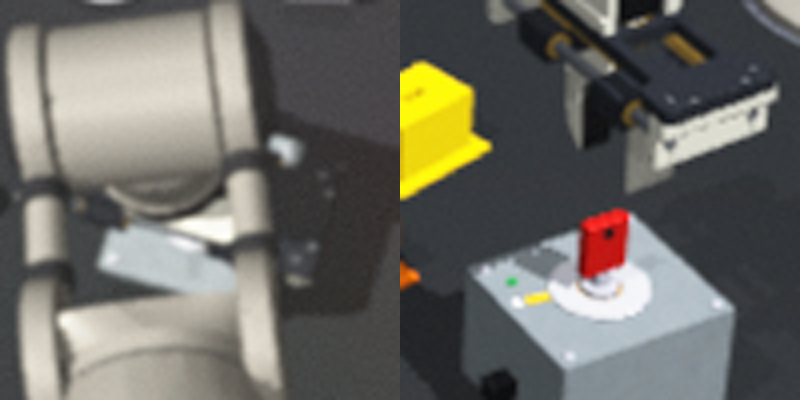

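The scene view shows the open fingers above and behind the bow (crop 605,240), about 12 mm short of it in x. I'll correct sideways while lowering slowly.

Call:
send_rows --commands '[[[0.002,-0.005,0.003,0,0.04],[0.003,-0.005,0.003,0,0.04],[0.003,-0.003,0.001,0,0.04],[0.003,-0.001,0.001,0,0.04],[0.003,0,0,0,0.04]]]'

```text
time: 6.37
tool_pos: [550.8, 159.9, 147.2]
tcp_rot: [1.798, 1.52, 3.084]
contact_force: [-0.2, 0.4, -0.1]
grip_width: 40.2
```

```bash
python3 -c "
from st import *
st([539.2,158.4,96],YAW+np.pi/2)"
```

```text
t 6.37 pos [550.8 159.9 147.2] F [-0.2  0.4 -0.1] M [ 0.039 -0.201  0.05 ] w 40.2
 q [ 0.143  0.528  1.456  0.011  1.207 -1.147] tau6 0.012 toolx [-0.0511  0.0029 -0.9987] zyaw 73.73
 shift tool mm [51.7  8.2 -4.1]
 turn deg (cw+) -0.06
```

Call:
send_rows --commands '[[[0.004,0.002,-0.001,0,0.04],[0.004,0.002,-0.001,0,0.04],[0.004,0.002,-0.001,0,0.04],[0,0,0,0,0.04]]]'

```text
time: 6.7
tool_pos: [542.5, 158.6, 132.2]
tcp_rot: [1.811, 1.516, 3.098]
contact_force: [-0.2, 0.5, -0.1]
grip_width: 40.0
```

```bash
python3 -c "
from st import *
st([539.2,158.4,96],YAW+np.pi/2)"
```

```text
t 6.7 pos [542.5 158.6 132.2] F [-0.2  0.5 -0.1] M [ 0.092 -0.199  0.01 ] w 40.0
 q [ 0.143  0.532  1.497  0.011  1.167 -1.148] tau6 -0.001 toolx [-0.0546  0.0024 -0.9985] zyaw 73.73
 shift tool mm [36.4  1.1 -0.7]
 turn deg (cw+) -0.06
```

Call:
send_rows --commands '[[[0.006,0,0,0,0.04],[0.007,0,0,0,0.04],[0.007,0,0,0,0.04],[0.005,0,0,0,0.04],[0,0,0,0,0.04]]]'

```text
time: 7.12
tool_pos: [540.4, 158.6, 104.9]
tcp_rot: [1.811, 1.516, 3.097]
contact_force: [-0.8, -0.1, -0.0]
grip_width: 39.7
```

```bash
python3 -c "
from st import *
from plant import optics
o,R=st([539.2,158.4,96],YAW+np.pi/2)
d=optics.capture('scene')['color'];cv2.imwrite('pics/s2.png',cv2.resize(d[220:320,330:430],(600,600),interpolation=cv2.INTER_CUBIC))
"
```

```text
t 7.12 pos [540.4 158.6 104.9] F [-0.8 -0.1 -0. ] M [ 0.11  -0.196 -0.013] w 39.7
 q [ 0.144  0.559  1.533  0.011  1.103 -1.148] tau6 0.0 toolx [-0.0545  0.0024 -0.9985] zyaw 73.72
 shift tool mm [ 8.9  0.6 -0.4]
 turn deg (cw+) -0.06
```

View pics/s2.png

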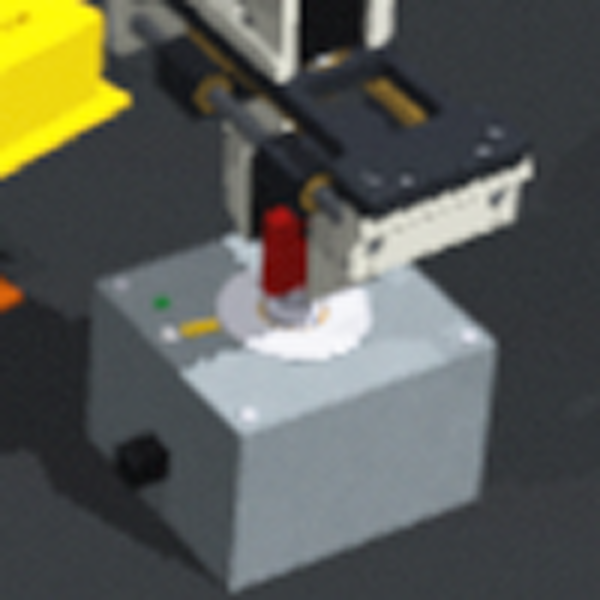

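The red bow (crop 285,250) stands between the open fingers. I'll go slightly lower and close.

Call:
send_rows --commands '[[[0.005,0,0,0,0.025],[0.002,0,0,0,0.02],[0,0,0,0,0.015],[0,0,0,0,0.015]]]'

```text
time: 7.5
tool_pos: [540.6, 158.7, 97.9]
tcp_rot: [1.806, 1.518, 3.092]
contact_force: [0.9, 0.2, 0.3]
grip_width: 18.1
```

```bash
python3 -c "
from st import *
o,R=st([539.2,158.4,96],YAW+np.pi/2)
"
```

```text
t 7.5 pos [540.6 158.7  97.9] F [0.9 0.2 0.3] M [ 0.015 -0.213 -0.008] w 18.1
 q [ 0.144  0.567  1.541  0.012  1.086 -1.148] tau6 0.001 toolx [-0.0532  0.0026 -0.9986] zyaw 73.72
 shift tool mm [ 2.   1.2 -0.7]
 turn deg (cw+) -0.06
```

Call:
send_rows --commands '[[[0,0.001,0,0,0.012],[0,0,0,0,0.0],[0,0,0,0,0.0],[0,0,0,0,0.0]]]'

```text
time: 7.83
tool_pos: [539.9, 159.1, 98.5]
tcp_rot: [1.803, 1.519, 3.089]
contact_force: [0.1, -0.5, -0.2]
grip_width: 9.9
```

```bash
python3 -c "
from st import *
o,R=st([539.2,158.4,96],YAW+np.pi/2)
"
```

```text
t 7.83 pos [539.9 159.1  98.5] F [ 0.1 -0.5 -0.2] M [ 0.111 -0.179  0.013] w 9.9
 q [ 0.145  0.565  1.543  0.012  1.085 -1.148] tau6 0.002 toolx [-0.0522  0.0027 -0.9986] zyaw 73.72
 shift tool mm [ 2.5  0.4 -0.8]
 turn deg (cw+) -0.06
```

Call:
send_rows --commands '[[[0,0,0,1,0.0],[0,0,0,2,0.0],[0,0,0,2,0.0],[0,0,0,2,0.0],[0,0,0,2,0.0]]]'

```text
time: 8.25
tool_pos: [539.7, 158.9, 98.6]
tcp_rot: [1.977, 1.518, 3.097]
contact_force: [0.6, 1.2, -0.1]
grip_width: 9.9
```

```bash
python3 -c "
from st import *
o,R=st([539.2,158.4,96],YAW+np.pi/2)
"
```

```text
t 8.25 pos [539.7 158.9  98.6] F [ 0.6  1.2 -0.1] M [ 0.18  -0.255  0.01 ] w 9.9
 q [ 0.144  0.565  1.543  0.011  1.085 -0.981] tau6 -0.562 toolx [-0.0525  0.0023 -0.9986] zyaw 64.17
 shift tool mm [ 2.6  0.1 -0.6]
 turn deg (cw+) -9.61
```

Call:
send_rows --commands '[[[0,0,0,2.5,0.0],[0,0,0,2.5,0.0],[0,0,0,2.5,0.0],[0,0,0,2.5,0.0],[0,0,0,1.5,0.0]]]'

```text
time: 8.67
tool_pos: [540.0, 159.3, 98.6]
tcp_rot: [2.176, 1.519, 3.079]
contact_force: [1.0, 0.0, -1.0]
grip_width: 10.1
```

```bash
python3 -c "
from st import *
o,R=st([539.2,158.4,96],YAW+np.pi/2)
"
```

```text
t 8.67 pos [540.  159.3  98.6] F [ 1.  0. -1.] M [ 0.077 -0.254  0.001] w 10.1
 q [ 0.145  0.565  1.543  0.012  1.084 -0.765] tau6 -0.201 toolx [-0.0517  0.0032 -0.9987] zyaw 51.8
 shift tool mm [ 2.6 -0.1 -1.2]
 turn deg (cw+) -21.98
```

Call:
send_rows --commands '[[[0,0,0,1.5,0.0],[0,0,0,1.5,0.0],[0,0,0,1.5,0.0],[0,0,0,1.5,0.0]]]'

```text
time: 9.0
tool_pos: [540.2, 159.5, 98.6]
tcp_rot: [2.281, 1.519, 3.071]
contact_force: [-0.1, -0.3, -0.7]
grip_width: 9.9
```

```bash
python3 -c "
from st import *
o,R=st([539.2,158.4,96],YAW+np.pi/2)
"
```

```text
t 9.0 pos [540.2 159.5  98.6] F [-0.1 -0.3 -0.7] M [ 0.121 -0.196 -0.001] w 9.9
 q [ 0.145  0.565  1.543  0.012  1.084 -0.651] tau6 -0.416 toolx [-0.0512  0.0036 -0.9987] zyaw 45.27
 shift tool mm [ 2.6 -0.2 -1.4]
 turn deg (cw+) -28.51
```

Call:
send_rows --commands '[[[0,0,0,1.5,0.0],[0,0,0,1.5,0.0],[0,0,0,1.5,0.0],[0,0,0,1.5,0.0],[0,0,0,1.5,0.0]]]'

```text
time: 9.42
tool_pos: [540.5, 159.7, 98.6]
tcp_rot: [2.414, 1.52, 3.061]
contact_force: [-0.1, 0.0, -0.4]
grip_width: 9.7
```

```bash
python3 -c "
from st import *
o,R=st([539.2,158.4,96],YAW+np.pi/2)
from plant import optics
d=optics.capture('scene')['color'];cv2.imwrite('pics/s3.png',cv2.resize(d[220:320,330:430],(600,600),interpolation=cv2.INTER_CUBIC))
"
```

```text
t 9.42 pos [540.5 159.7  98.6] F [-0.1  0.  -0.4] M [ 0.117 -0.308  0.032] w 9.7
 q [ 0.145  0.565  1.542  0.013  1.083 -0.509] tau6 -0.405 toolx [-0.0504  0.004  -0.9987] zyaw 37.13
 shift tool mm [ 2.7 -0.4 -1.7]
 turn deg (cw+) -36.66
```

View pics/s3.png

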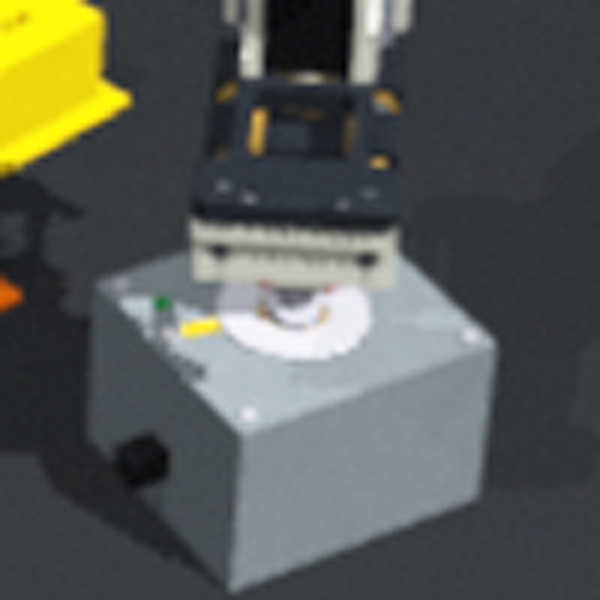

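The yellow pointer (crop 200,327) is still at the white dot. I'll keep turning.

Call:
send_rows --commands '[[[0,0,0,1.5,0.0],[0,0,0,1.5,0.0],[0,0,0,1.5,0.0],[0,0,0,1.5,0.0],[0,0,0,1.5,0.0]]]'

```text
time: 9.88
tool_pos: [541.2, 159.9, 98.7]
tcp_rot: [2.542, 1.522, 3.052]
contact_force: [1.5, -0.2, -1.2]
grip_width: 9.8
```

```bash
python3 -c "
from st import *
o,R=st([539.2,158.4,96],YAW+np.pi/2)
"
```

```text
t 9.88 pos [541.2 159.9  98.7] F [ 1.5 -0.2 -1.2] M [ 0.12  -0.349  0.038] w 9.8
 q [ 0.145  0.565  1.542  0.013  1.082 -0.371] tau6 -0.374 toolx [-0.0484  0.0044 -0.9988] zyaw 29.23
 shift tool mm [ 2.8 -0.4 -2.4]
 turn deg (cw+) -44.56
```

Call:
send_rows --commands '[[[0,0,0,1.5,0.0],[0,0,0,1.5,0.0],[0,0,0,1.5,0.0],[0,0,0,1.5,0.0]]]'

```text
time: 10.22
tool_pos: [541.7, 160.0, 98.7]
tcp_rot: [2.648, 1.523, 3.048]
contact_force: [-1.0, -0.3, -1.2]
grip_width: 9.7
```

```bash
python3 -c "
from st import *
o,R=st([539.2,158.4,96],YAW+np.pi/2)
from plant import optics
d=optics.capture('scene')['color'];cv2.imwrite('pics/s4.png',cv2.resize(d[220:320,330:430],(600,600),interpolation=cv2.INTER_CUBIC))
"
```

```text
t 10.22 pos [541.7 160.   98.7] F [-1.  -0.3 -1.2] M [ 0.058 -0.268  0.157] w 9.7
 q [ 0.145  0.565  1.542  0.013  1.081 -0.261] tau6 -0.333 toolx [-0.0473  0.0044 -0.9989] zyaw 22.94
 shift tool mm [ 2.8 -0.6 -2.8]
 turn deg (cw+) -50.84
```

View pics/s4.png

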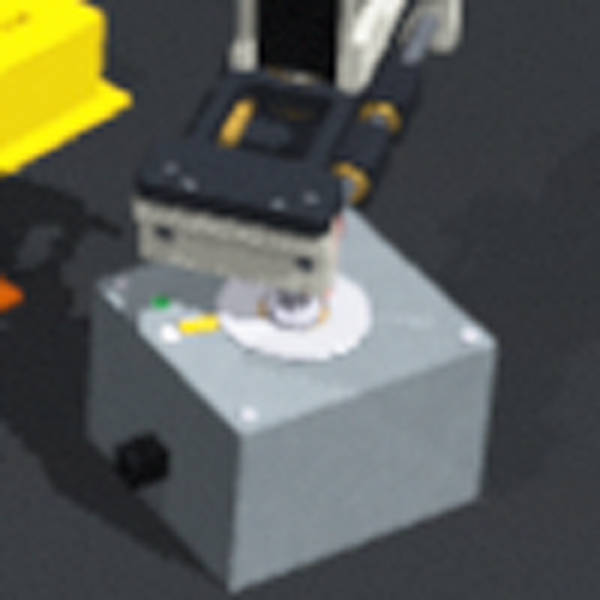

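Mz has risen to about 0.15, so the switch is met at about 50° and the stop should come near 73°. I'll slow down.

Call:
send_rows --commands '[[[0,0,0,1.2,0.0],[0,0,0,1.2,0.0],[0,0,0,1.2,0.0],[0,0,0,1.2,0.0]]]'

```text
time: 10.6
tool_pos: [541.9, 160.0, 98.7]
tcp_rot: [2.737, 1.524, 3.047]
contact_force: [0.3, -0.5, -1.2]
grip_width: 10.1
```

```bash
python3 -c "
from st import *
o,R=st([539.2,158.4,96],YAW+np.pi/2)
"
```

```text
t 10.6 pos [541.9 160.   98.7] F [ 0.3 -0.5 -1.2] M [ 0.082 -0.332  0.082] w 10.1
 q [ 0.145  0.565  1.542  0.013  1.08  -0.171] tau6 -0.273 toolx [-0.0467  0.0044 -0.9989] zyaw 17.76
 shift tool mm [ 2.8 -0.7 -2.9]
 turn deg (cw+) -56.02
```

Call:
send_rows --commands '[[[0,0,0,1.2,0.0],[0,0,0,1.2,0.0],[0,0,0,1.2,0.0],[0,0,0,1.2,0.0]]]'

```text
time: 10.93
tool_pos: [542.1, 160.0, 98.7]
tcp_rot: [2.827, 1.524, 3.044]
contact_force: [-0.8, 0.9, -2.0]
grip_width: 9.8
```

```bash
python3 -c "
from st import *
o,R=st([539.2,158.4,96],YAW+np.pi/2)
"
```

```text
t 10.93 pos [542.1 160.   98.7] F [-0.8  0.9 -2. ] M [ 0.194 -0.369  0.083] w 9.8
 q [ 0.145  0.566  1.541  0.013  1.08  -0.078] tau6 -0.268 toolx [-0.0463  0.0045 -0.9989] zyaw 12.45
 shift tool mm [ 2.8 -1.  -3. ]
 turn deg (cw+) -61.33
```

Call:
send_rows --commands '[[[0,0,0,1,0.0],[0,0,0,1,0.0],[0,0,0,1,0.0],[0,0,0,1,0.0],[0,0,0,1,0.0]]]'

```text
time: 11.35
tool_pos: [542.2, 159.9, 98.7]
tcp_rot: [2.924, 1.525, 3.044]
contact_force: [0.9, -0.1, -0.4]
grip_width: 9.7
```

```bash
python3 -c "
from st import *
o,R=st([539.2,158.4,96],YAW+np.pi/2)
from plant import optics
d=optics.capture('scene')['color'];cv2.imwrite('pics/s5.png',cv2.resize(d[220:320,330:430],(600,600),interpolation=cv2.INTER_CUBIC))
"
```

```text
t 11.35 pos [542.2 159.9  98.7] F [ 0.9 -0.1 -0.4] M [ 0.12  -0.395  0.075] w 9.7
 q [0.145 0.566 1.541 0.013 1.08  0.019] tau6 -0.205 toolx [-0.0459  0.0045 -0.9989] zyaw 6.88
 shift tool mm [ 2.8 -1.2 -3.1]
 turn deg (cw+) -66.91
```

View pics/s5.png

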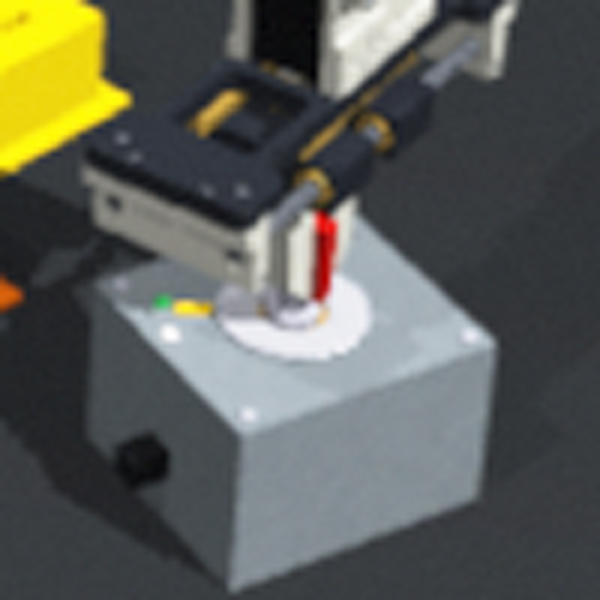

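The pointer (crop 195,308) now nearly lines up with the green dot (162,302), so the stop is close. I'll use half-degree steps.

Call:
send_rows --commands '[[[0,0,0,0.6,0.0],[0,0,0,0.6,0.0],[0,0,0,0.6,0.0]]]'

```text
time: 11.65
tool_pos: [542.3, 160.0, 98.7]
tcp_rot: [2.957, 1.525, 3.042]
contact_force: [1.0, -0.0, -0.8]
grip_width: 10.2
```

```bash
python3 -c "
from st import *
o,R=st([539.2,158.4,96],YAW+np.pi/2)
"
```

```text
t 11.65 pos [542.3 160.   98.7] F [ 1.  -0.  -0.8] M [ 0.12  -0.419  0.051] w 10.2
 q [0.145 0.566 1.541 0.013 1.079 0.054] tau6 -0.088 toolx [-0.0457  0.0046 -0.9989] zyaw 4.86
 shift tool mm [ 2.8 -1.3 -3.1]
 turn deg (cw+) -68.93
```

Call:
send_rows --commands '[[[0,0,0,0.5,0.0],[0,0,0,0.5,0.0]]]'

```text
time: 11.82
tool_pos: [542.3, 160.0, 98.6]
tcp_rot: [2.977, 1.525, 3.042]
contact_force: [0.0, 0.0, -1.3]
grip_width: 9.9
```

```bash
python3 -c "
from st import *
o,R=st([539.2,158.4,96],YAW+np.pi/2)
"
```

```text
t 11.82 pos [542.3 160.   98.6] F [ 0.   0.  -1.3] M [ 0.065 -0.466  0.075] w 9.9
 q [0.145 0.566 1.541 0.013 1.079 0.074] tau6 -0.051 toolx [-0.0457  0.0046 -0.9989] zyaw 3.73
 shift tool mm [ 2.8 -1.4 -3.1]
 turn deg (cw+) -70.05
```

Call:
send_rows --commands '[[[0,0,0,0.5,0.0],[0,0,0,0.5,0.0]]]'

```text
time: 11.98
tool_pos: [542.4, 160.0, 98.7]
tcp_rot: [2.996, 1.525, 3.042]
contact_force: [-0.4, 0.2, -1.4]
grip_width: 9.8
```

```bash
python3 -c "
from st import *
o,R=st([539.2,158.4,96],YAW+np.pi/2)
"
```

```text
t 11.98 pos [542.4 160.   98.7] F [-0.4  0.2 -1.4] M [ 0.07  -0.434  0.119] w 9.8
 q [0.145 0.566 1.541 0.013 1.079 0.093] tau6 -0.054 toolx [-0.0456  0.0046 -0.999 ] zyaw 2.63
 shift tool mm [ 2.8 -1.4 -3.1]
 turn deg (cw+) -71.16
```

Call:
send_rows --commands '[[[0,0,0,0.5,0.0],[0,0,0,0.5,0.0]]]'

```text
time: 12.15
tool_pos: [542.4, 159.9, 98.6]
tcp_rot: [3.015, 1.525, 3.042]
contact_force: [0.1, -0.2, -1.5]
grip_width: 9.9
```

```bash
python3 -c "
from st import *
o,R=st([539.2,158.4,96],YAW+np.pi/2)
"
```

```text
t 12.15 pos [542.4 159.9  98.6] F [ 0.1 -0.2 -1.5] M [ 0.12  -0.41   0.125] w 9.9
 q [0.145 0.566 1.541 0.013 1.079 0.112] tau6 -0.04 toolx [-0.0455  0.0046 -0.999 ] zyaw 1.51
 shift tool mm [ 2.8 -1.5 -3.1]
 turn deg (cw+) -72.27
```

Call:
send_rows --commands '[[[0,0,0,0.5,0.0],[0,0,0,0.5,0.0]]]'

```text
time: 12.32
tool_pos: [542.4, 159.9, 98.6]
tcp_rot: [3.035, 1.525, 3.042]
contact_force: [0.2, -0.2, -1.5]
grip_width: 10.2
```

```bash
python3 -c "
from st import *
o,R=st([539.2,158.4,96],YAW+np.pi/2)
"
```

```text
t 12.32 pos [542.4 159.9  98.6] F [ 0.2 -0.2 -1.5] M [ 0.121 -0.468  0.094] w 10.2
 q [0.145 0.566 1.541 0.013 1.079 0.132] tau6 -0.013 toolx [-0.0454  0.0045 -0.999 ] zyaw 0.41
 shift tool mm [ 2.8 -1.5 -3.1]
 turn deg (cw+) -73.37
```

Call:
send_rows --commands '[[[0,0,0,0.4,0.0]]]'

```text
time: 12.4
tool_pos: [542.5, 159.9, 98.6]
tcp_rot: [3.044, 1.525, 3.043]
contact_force: [-0.1, -0.2, -1.2]
grip_width: 9.8
```

```bash
python3 -c "
from st import *
o,R=st([539.2,158.4,96],YAW+np.pi/2)
"
```

```text
t 12.4 pos [542.5 159.9  98.6] F [-0.1 -0.2 -1.2] M [ 0.085 -0.448  0.123] w 9.8
 q [0.145 0.566 1.541 0.012 1.079 0.14 ] tau6 0.049 toolx [-0.0453  0.0045 -0.999 ] zyaw -0.04
 shift tool mm [ 2.8 -1.5 -3.1]
 turn deg (cw+) -73.82
```

Call:
send_rows --commands '[[[0,0,0,0.5,0.0],[0,0,0,0.5,0.0]]]'

```text
time: 12.57
tool_pos: [542.5, 159.9, 98.6]
tcp_rot: [3.062, 1.525, 3.043]
contact_force: [1.1, -1.1, -1.6]
grip_width: 10.4
```

```bash
python3 -c "
from st import *
o,R=st([539.2,158.4,96],YAW+np.pi/2)
from plant import optics
d=optics.capture('scene')['color'];cv2.imwrite('pics/s6.png',cv2.resize(d[240:300,340:400],(600,600),interpolation=cv2.INTER_CUBIC))
"
```

```text
t 12.57 pos [542.5 159.9  98.6] F [ 1.1 -1.1 -1.6] M [ 0.067 -0.502  0.222] w 10.4
 q [0.145 0.566 1.541 0.012 1.079 0.159] tau6 0.028 toolx [-0.0452  0.0045 -0.999 ] zyaw -1.13
 shift tool mm [ 2.8 -1.6 -3.2]
 turn deg (cw+) -74.92
```

View pics/s6.png

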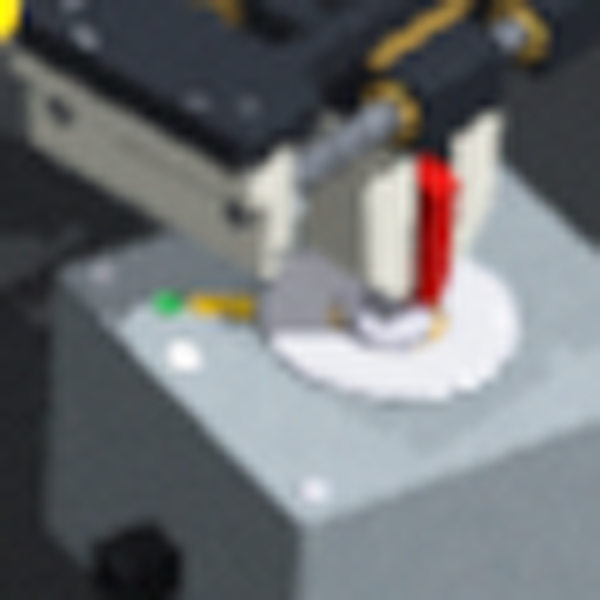

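Mz is now 0.22 and the pointer meets the green dot (crop 170,300): the stop has been reached. Next I'll find the twist that holds about 0.2 N m.

Call:
send_rows --commands '[[[0,0,0,0.3,0.0]]]'

```text
time: 12.7
tool_pos: [542.5, 160.0, 98.6]
tcp_rot: [3.068, 1.525, 3.043]
contact_force: [0.6, -0.4, -1.2]
grip_width: 10.0
```

```bash
python3 -c "
from st import *
o,R=st([539.2,158.4,96],YAW+np.pi/2)
"
```

```text
t 12.7 pos [542.5 160.   98.6] F [ 0.6 -0.4 -1.2] M [ 0.051 -0.547  0.211] w 10.0
 q [0.145 0.566 1.541 0.012 1.079 0.165] tau6 0.065 toolx [-0.0452  0.0045 -0.999 ] zyaw -1.48
 shift tool mm [ 2.7 -1.7 -3.2]
 turn deg (cw+) -75.26
```

Call:
send_rows --commands '[[[0,0,0,0.3,0.0]]]'

```text
time: 12.78
tool_pos: [542.6, 160.0, 98.6]
tcp_rot: [3.074, 1.525, 3.043]
contact_force: [-0.2, -0.4, -1.5]
grip_width: 9.9
```

```bash
python3 -c "
from st import *
o,R=st([539.2,158.4,96],YAW+np.pi/2)
"
```

```text
t 12.78 pos [542.6 160.   98.6] F [-0.2 -0.4 -1.5] M [ 0.158 -0.539  0.174] w 9.9
 q [0.145 0.566 1.541 0.012 1.079 0.17 ] tau6 0.116 toolx [-0.0451  0.0045 -0.999 ] zyaw -1.8
 shift tool mm [ 2.8 -1.7 -3.2]
 turn deg (cw+) -75.59
```

Call:
send_rows --commands '[[[0,0,0,0.2,0.0]]]'

```text
time: 12.87
tool_pos: [542.5, 160.0, 98.6]
tcp_rot: [3.079, 1.525, 3.043]
contact_force: [0.4, 0.4, -2.3]
grip_width: 10.2
```

```bash
python3 -c "
from st import *
o,R=st([539.2,158.4,96],YAW+np.pi/2)
"
```

```text
t 12.87 pos [542.5 160.   98.6] F [ 0.4  0.4 -2.3] M [ 0.146 -0.477  0.194] w 10.2
 q [0.145 0.566 1.541 0.012 1.079 0.174] tau6 0.166 toolx [-0.0451  0.0045 -0.999 ] zyaw -2.03
 shift tool mm [ 2.7 -1.7 -3.2]
 turn deg (cw+) -75.82
```

Call:
send_rows --commands '[[[0,0,0,0.2,0.0]]]'

```text
time: 12.95
tool_pos: [542.5, 160.0, 98.6]
tcp_rot: [3.084, 1.525, 3.044]
contact_force: [0.5, -0.7, -0.4]
grip_width: 9.9
```

```bash
python3 -c "
from st import *
o,R=st([539.2,158.4,96],YAW+np.pi/2)
"
```

```text
t 12.95 pos [542.5 160.   98.6] F [ 0.5 -0.7 -0.4] M [ 0.127 -0.503  0.204] w 9.9
 q [0.145 0.566 1.541 0.012 1.079 0.178] tau6 0.159 toolx [-0.0451  0.0044 -0.999 ] zyaw -2.25
 shift tool mm [ 2.7 -1.7 -3.1]
 turn deg (cw+) -76.03
```

Call:
send_rows --commands '[[[0,0,0,0.2,0.0]]]'

```text
time: 13.03
tool_pos: [542.6, 159.9, 98.6]
tcp_rot: [3.088, 1.526, 3.045]
contact_force: [0.8, 0.2, -2.4]
grip_width: 9.8
```

```bash
python3 -c "
from st import *
o,R=st([539.2,158.4,96],YAW+np.pi/2)
"
```

```text
t 13.03 pos [542.6 159.9  98.6] F [ 0.8  0.2 -2.4] M [ 0.127 -0.434  0.232] w 9.8
 q [0.145 0.566 1.541 0.012 1.079 0.182] tau6 0.164 toolx [-0.045   0.0044 -0.999 ] zyaw -2.47
 shift tool mm [ 2.8 -1.7 -3.2]
 turn deg (cw+) -76.25
```

Call:
send_rows --commands '[[[0,0,0,0.2,0.0],[0,0,0,0.2,0.0]]]'

```text
time: 13.2
tool_pos: [542.6, 160.0, 98.6]
tcp_rot: [3.095, 1.526, 3.045]
contact_force: [0.5, 0.8, -2.7]
grip_width: 9.6
```

```bash
python3 -c "
from st import *
o,R=st([539.2,158.4,96],YAW+np.pi/2)
"
```

```text
t 13.2 pos [542.6 160.   98.6] F [ 0.5  0.8 -2.7] M [ 0.134 -0.562  0.217] w 9.6
 q [0.145 0.566 1.541 0.012 1.079 0.19 ] tau6 0.178 toolx [-0.045   0.0044 -0.999 ] zyaw -2.9
 shift tool mm [ 2.7 -1.7 -3.2]
 turn deg (cw+) -76.68
```

Call:
send_rows --commands '[[[0,0,0,0.15,0.0]]]'

```text
time: 13.28
tool_pos: [542.6, 160.0, 98.6]
tcp_rot: [3.098, 1.526, 3.045]
contact_force: [0.3, -0.2, -2.0]
grip_width: 9.9
```

```bash
python3 -c "
from st import *
o,R=st([539.2,158.4,96],YAW+np.pi/2)
"
```

```text
t 13.28 pos [542.6 160.   98.6] F [ 0.3 -0.2 -2. ] M [ 0.106 -0.499  0.211] w 9.9
 q [0.145 0.566 1.541 0.012 1.079 0.193] tau6 0.208 toolx [-0.045   0.0044 -0.999 ] zyaw -3.07
 shift tool mm [ 2.8 -1.8 -3.2]
 turn deg (cw+) -76.85
```

Call:
send_rows --commands '[[[0,0,0,0.15,0.0]]]'

```text
time: 13.37
tool_pos: [542.6, 160.0, 98.6]
tcp_rot: [3.101, 1.526, 3.045]
contact_force: [0.7, 0.0, -2.5]
grip_width: 9.7
```

```bash
python3 -c "
from st import *
o,R=st([539.2,158.4,96],YAW+np.pi/2)
from plant import optics
d=optics.capture('scene')['color'];cv2.imwrite('pics/s7.png',cv2.resize(d[240:300,340:400],(600,600),interpolation=cv2.INTER_CUBIC))
"
```

```text
t 13.37 pos [542.6 160.   98.6] F [ 0.7  0.  -2.5] M [ 0.081 -0.489  0.241] w 9.7
 q [0.145 0.566 1.541 0.012 1.079 0.195] tau6 0.206 toolx [-0.045   0.0044 -0.999 ] zyaw -3.23
 shift tool mm [ 2.7 -1.8 -3.2]
 turn deg (cw+) -77.02
```

View pics/s7.png

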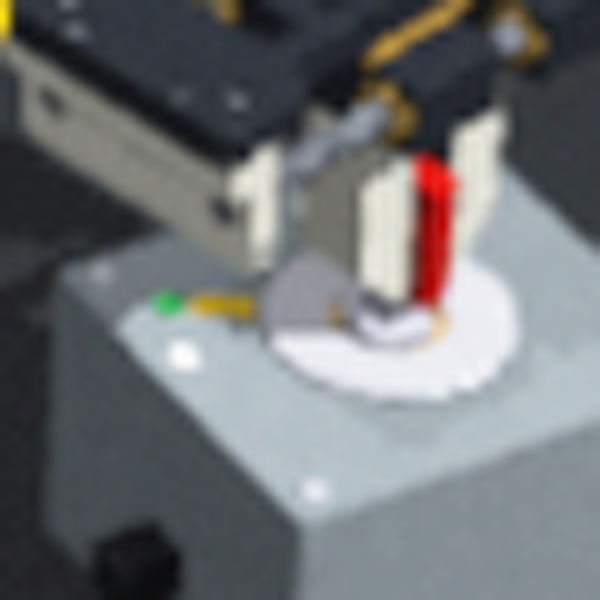

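The torque has held at about 0.21–0.24 N m for over 0.5 s and the pointer is on green. Now I'll turn back.

Call:
send_rows --commands '[[[0,0,0,-1,0.0],[0,0,0,-2,0.0],[0,0,0,-2.5,0.0],[0,0,0,-2.5,0.0],[0,0,0,-2.5,0.0],[0,0,0,-2.5,0.0],[0,0,0,-2.5,0.0],[0,0,0,-2.5,0.0]]]'

```text
time: 14.08
tool_pos: [541.2, 160.1, 98.6]
tcp_rot: [2.762, 1.522, 3.037]
contact_force: [0.9, -0.6, -0.9]
grip_width: 10.0
```

```bash
python3 -c "
from st import *
o,R=st([539.2,158.4,96],YAW+np.pi/2)
from plant import optics
d=optics.capture('scene')['color'];cv2.imwrite('pics/s8.png',cv2.resize(d[240:300,340:400],(600,600),interpolation=cv2.INTER_CUBIC))
"
```

```text
t 14.08 pos [541.2 160.1  98.6] F [ 0.9 -0.6 -0.9] M [ 0.031 -0.346 -0.032] w 10.0
 q [ 0.145  0.566  1.542  0.014  1.082 -0.136] tau6 0.711 toolx [-0.0486  0.0051 -0.9988] zyaw 15.75
 shift tool mm [ 2.6 -1.1 -2.3]
 turn deg (cw+) -58.04
```

View pics/s8.png

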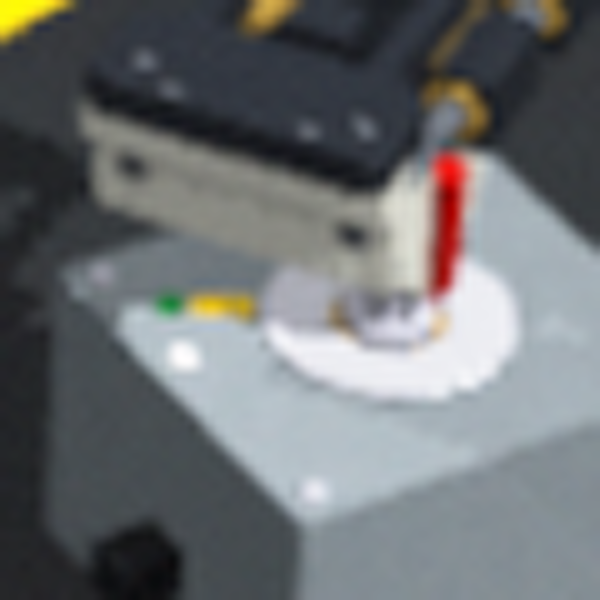

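The pointer stays at the green dot (crop 172,302) while the key turns back. I'll continue.

Call:
send_rows --commands '[[[0,0,0,-2.5,0.0],[0,0,0,-2.5,0.0],[0,0,0,-2.5,0.0],[0,0,0,-2.5,0.0],[0,0,0,-2.5,0.0],[0,0,0,-2.5,0.0],[0,0,0,-2.5,0.0],[0,0,0,-2.5,0.0]]]'

```text
time: 14.8
tool_pos: [540.5, 159.7, 98.6]
tcp_rot: [2.41, 1.52, 3.046]
contact_force: [0.2, -0.7, -0.4]
grip_width: 10.2
```

```bash
python3 -c "
from st import *
o,R=st([539.2,158.4,96],YAW+np.pi/2)
"
```

```text
t 14.8 pos [540.5 159.7  98.6] F [ 0.2 -0.7 -0.4] M [-0.027 -0.322  0.032] w 10.2
 q [ 0.144  0.565  1.542  0.014  1.084 -0.498] tau6 0.681 toolx [-0.0509  0.0049 -0.9987] zyaw 36.45
 shift tool mm [ 2.7 -0.4 -1.7]
 turn deg (cw+) -37.34
```

Call:
send_rows --commands '[[[0,0,0,-2.5,0.0],[0,0,0,-2.5,0.0],[0,0,0,-2.5,0.0],[0,0,0,-2.5,0.0],[0,0,0,-2.5,0.0],[0,0,0,-2,0.0],[0,0,0,-1.5,0.0]]]'

```text
time: 15.38
tool_pos: [540.0, 159.2, 98.7]
tcp_rot: [2.131, 1.518, 3.055]
contact_force: [0.3, -0.7, -2.2]
grip_width: 10.1
```

```bash
python3 -c "
from st import *
o,R=st([539.2,158.4,96],YAW+np.pi/2)
"
```

```text
t 15.38 pos [540.  159.2  98.7] F [ 0.3 -0.7 -2.2] M [ 0.044 -0.406 -0.063] w 10.1
 q [ 0.144  0.565  1.542  0.014  1.086 -0.787] tau6 0.274 toolx [-0.0527  0.0046 -0.9986] zyaw 52.98
 shift tool mm [ 2.8 -0.  -1.1]
 turn deg (cw+) -20.81
```

Call:
send_rows --commands '[[[0,0,0,-2,0.0],[0,0,0,-2,0.0],[0,0,0,-2,0.0],[0,0,0,-2,0.0],[0,0,0,-2,0.0],[0,0,0,-1.2,0.0]]]'

```text
time: 15.88
tool_pos: [539.7, 158.8, 98.8]
tcp_rot: [1.935, 1.517, 3.059]
contact_force: [0.7, -0.1, -1.9]
grip_width: 9.8
```

```bash
python3 -c "
from st import *
o,R=st([539.2,158.4,96],YAW+np.pi/2)
"
```

```text
t 15.88 pos [539.7 158.8  98.8] F [ 0.7 -0.1 -1.9] M [ 0.067 -0.359 -0.007] w 9.8
 q [ 0.143  0.565  1.542  0.014  1.087 -0.988] tau6 0.118 toolx [-0.0537  0.0044 -0.9985] zyaw 64.45
 shift tool mm [ 2.8  0.2 -0.6]
 turn deg (cw+) -9.33
```

Call:
send_rows --commands '[[[0,0,0,-1,0.0],[0,0,0,-0.8,0.0],[0,0,0,-0.8,0.0]]]'

```text
time: 16.13
tool_pos: [539.7, 158.7, 98.8]
tcp_rot: [1.889, 1.517, 3.061]
contact_force: [0.9, -0.4, -2.6]
grip_width: 10.1
```

```bash
python3 -c "
from st import *
o,R=st([539.2,158.4,96],YAW+np.pi/2)
"
```

```text
t 16.13 pos [539.7 158.7  98.8] F [ 0.9 -0.4 -2.6] M [-0.024 -0.357 -0.042] w 10.1
 q [ 0.143  0.565  1.542  0.014  1.087 -1.035] tau6 0.198 toolx [-0.0539  0.0044 -0.9985] zyaw 67.16
 shift tool mm [ 2.8  0.2 -0.5]
 turn deg (cw+) -6.63
```

Call:
send_rows --commands '[[[0,0,0,-0.8,0.0],[0,0,0,-0.8,0.0],[0,0,0,-0.6,0.0]]]'

```text
time: 16.38
tool_pos: [539.7, 158.6, 98.8]
tcp_rot: [1.85, 1.516, 3.063]
contact_force: [1.2, -0.6, -1.0]
grip_width: 9.7
```

```bash
python3 -c "
from st import *
o,R=st([539.2,158.4,96],YAW+np.pi/2)
"
```

```text
t 16.38 pos [539.7 158.6  98.8] F [ 1.2 -0.6 -1. ] M [-0.012 -0.353 -0.013] w 9.7
 q [ 0.143  0.565  1.542  0.013  1.087 -1.077] tau6 0.114 toolx [-0.0541  0.0042 -0.9985] zyaw 69.54
 shift tool mm [ 2.8  0.2 -0.3]
 turn deg (cw+) -4.25
```

Call:
send_rows --commands '[[[0,0,0,-0.5,0.0],[0,0,0,-0.5,0.0]]]'

```text
time: 16.55
tool_pos: [539.6, 158.6, 98.8]
tcp_rot: [1.832, 1.516, 3.065]
contact_force: [0.2, 0.7, -0.6]
grip_width: 10.0
```

```bash
python3 -c "
from st import *
o,R=st([539.2,158.4,96],YAW+np.pi/2)
"
```

```text
t 16.55 pos [539.6 158.6  98.8] F [ 0.2  0.7 -0.6] M [ 0.017 -0.359 -0.014] w 10.0
 q [ 0.143  0.565  1.542  0.013  1.087 -1.096] tau6 0.115 toolx [-0.0542  0.0042 -0.9985] zyaw 70.64
 shift tool mm [ 2.8  0.2 -0.3]
 turn deg (cw+) -3.14
```

Call:
send_rows --commands '[[[0,0,0,-0.5,0.0],[0,0,0,-0.5,0.0]]]'

```text
time: 16.72
tool_pos: [539.7, 158.6, 98.8]
tcp_rot: [1.814, 1.516, 3.066]
contact_force: [-0.1, 0.3, -1.2]
grip_width: 10.0
```

```bash
python3 -c "
from st import *
o,R=st([539.2,158.4,96],YAW+np.pi/2)
"
```

```text
t 16.72 pos [539.7 158.6  98.8] F [-0.1  0.3 -1.2] M [ 0.049 -0.378 -0.056] w 10.0
 q [ 0.143  0.565  1.542  0.013  1.087 -1.115] tau6 0.123 toolx [-0.0542  0.0041 -0.9985] zyaw 71.74
 shift tool mm [ 2.8  0.2 -0.3]
 turn deg (cw+) -2.04
```

Call:
send_rows --commands '[[[0,0,0,-0.5,0.0],[0,0,0,-0.5,0.0]]]'

```text
time: 16.88
tool_pos: [539.6, 158.5, 98.8]
tcp_rot: [1.796, 1.516, 3.067]
contact_force: [0.2, -0.3, 0.2]
grip_width: 9.4
```

```bash
python3 -c "
from st import *
o,R=st([539.2,158.4,96],YAW+np.pi/2)
"
```

```text
t 16.88 pos [539.6 158.5  98.8] F [ 0.2 -0.3  0.2] M [ 0.005 -0.405 -0.034] w 9.4
 q [ 0.143  0.565  1.542  0.013  1.087 -1.135] tau6 0.125 toolx [-0.0542  0.004  -0.9985] zyaw 72.85
 shift tool mm [ 2.8  0.2 -0.2]
 turn deg (cw+) -0.94
```

Call:
send_rows --commands '[[[0,0,0,-0.4,0.0],[0,0,0,-0.4,0.0]]]'

```text
time: 17.05
tool_pos: [539.6, 158.5, 98.8]
tcp_rot: [1.782, 1.516, 3.069]
contact_force: [1.4, -0.1, -1.3]
grip_width: 9.5
```

```bash
python3 -c "
from st import *
o,R=st([539.2,158.4,96],YAW+np.pi/2)
"
```

```text
t 17.05 pos [539.6 158.5  98.8] F [ 1.4 -0.1 -1.3] M [-0.037 -0.35  -0.076] w 9.5
 q [ 0.143  0.565  1.542  0.013  1.088 -1.15 ] tau6 0.089 toolx [-0.0543  0.004  -0.9985] zyaw 73.75
 shift tool mm [ 2.8  0.2 -0.2]
 turn deg (cw+) -0.04
```

Call:
send_rows --commands '[[[0,0,0,-0.4,0.0],[0,0,0,-0.4,0.0]]]'

```text
time: 17.22
tool_pos: [539.6, 158.5, 98.8]
tcp_rot: [1.768, 1.516, 3.07]
contact_force: [0.3, -0.5, -0.5]
grip_width: 9.6
```

```bash
python3 -c "
from st import *
o,R=st([539.2,158.4,96],YAW+np.pi/2)
from plant import optics
d=optics.capture('scene')['color'];cv2.imwrite('pics/s9.png',cv2.resize(d[240:300,340:400],(600,600),interpolation=cv2.INTER_CUBIC))
"
```

```text
t 17.22 pos [539.6 158.5  98.8] F [ 0.3 -0.5 -0.5] M [-0.034 -0.356 -0.018] w 9.6
 q [ 0.143  0.565  1.542  0.013  1.088 -1.166] tau6 0.093 toolx [-0.0543  0.0039 -0.9985] zyaw 74.63
 shift tool mm [ 2.8  0.2 -0.1]
 turn deg (cw+) 0.85
```

View pics/s9.png

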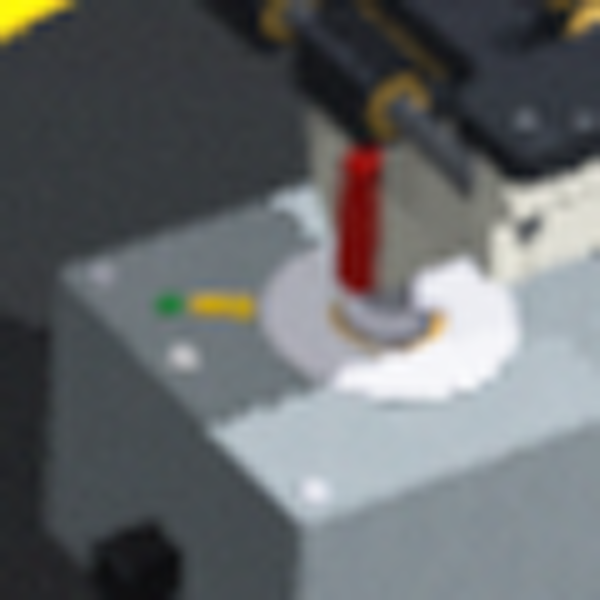

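Call:
send_rows --commands '[[[0,0,0,-0.5,0.0],[0,0,0,-0.5,0.0]]]'

```text
time: 17.43
tool_pos: [539.6, 158.4, 98.8]
tcp_rot: [1.75, 1.516, 3.071]
contact_force: [1.3, -0.1, -1.3]
grip_width: 9.6
```

```bash
python3 -c "
from st import *
o,R=st([539.2,158.4,96],YAW+np.pi/2)
"
```

```text
t 17.43 pos [539.6 158.4  98.8] F [ 1.3 -0.1 -1.3] M [-0.015 -0.309 -0.053] w 9.6
 q [ 0.143  0.565  1.542  0.013  1.088 -1.185] tau6 0.131 toolx [-0.0544  0.0038 -0.9985] zyaw 75.73
 shift tool mm [ 2.8  0.2 -0.1]
 turn deg (cw+) 1.94
```

Call:
send_rows --commands '[[[0,0,0,-0.4,0.0],[0,0,0,-0.4,0.0]]]'

```text
time: 17.6
tool_pos: [539.6, 158.4, 98.8]
tcp_rot: [1.735, 1.516, 3.072]
contact_force: [0.3, -0.6, -1.9]
grip_width: 10.1
```

```bash
python3 -c "
from st import *
o,R=st([539.2,158.4,96],YAW+np.pi/2)
"
```

```text
t 17.6 pos [539.6 158.4  98.8] F [ 0.3 -0.6 -1.9] M [-0.049 -0.385 -0.073] w 10.1
 q [ 0.143  0.565  1.542  0.013  1.088 -1.201] tau6 0.091 toolx [-0.0543  0.0038 -0.9985] zyaw 76.62
 shift tool mm [ 2.8  0.2 -0.1]
 turn deg (cw+) 2.84
```

```bash
python3 -c "
from st import *
o,R=st()
print(R.T@[0,0,10.])
"
```

```text
t 17.6 pos [539.6 158.4  98.8] F [ 0.3 -0.6 -1.9] M [-0.049 -0.385 -0.073] w 10.1
 q [ 0.143  0.565  1.542  0.013  1.088 -1.201] tau6 0.091 toolx [-0.0543  0.0038 -0.9985] zyaw 76.62
[-9.98515052  0.53742381 -0.08913347]
```

Call:
send_rows --commands '[[[-0.002,0.0001,0,0,0.0],[-0.003,0.0002,0,0,0.0]]]'

```text
time: 17.77
tool_pos: [538.9, 158.7, 103.2]
tcp_rot: [1.731, 1.514, 3.069]
contact_force: [-0.2, 0.4, -2.5]
grip_width: 9.8
```

```bash
python3 -c "
from st import *
o,R=st()
"
```

```text
t 17.77 pos [538.9 158.7 103.2] F [-0.2  0.4 -2.5] M [ 0.141 -0.309 -0.067] w 9.8
 q [ 0.143  0.56   1.538  0.014  1.099 -1.201] tau6 -0.045 toolx [-0.0564  0.0041 -0.9984] zyaw 76.66
```

Call:
send_rows --commands '[[[-0.004,0.0003,0,0,0.0],[-0.004,0.0003,0,0,0.0],[-0.002,0.0002,0,0,0.0]]]'

```text
time: 18.02
tool_pos: [538.8, 158.8, 114.2]
tcp_rot: [1.733, 1.514, 3.071]
contact_force: [0.2, 0.3, -1.9]
grip_width: 9.9
```

```bash
python3 -c "
from st import *
o,R=st()
from plant import optics
d=optics.capture('scene')['color'];cv2.imwrite('pics/s10.png',cv2.resize(d[240:300,340:400],(600,600),interpolation=cv2.INTER_CUBIC))
"
```

```text
t 18.02 pos [538.8 158.8 114.2] F [ 0.2  0.3 -1.9] M [ 0.047 -0.337 -0.01 ] w 9.9
 q [ 0.143  0.547  1.526  0.013  1.124 -1.2  ] tau6 -0.022 toolx [-0.0562  0.004  -0.9984] zyaw 76.66
```

View pics/s10.png

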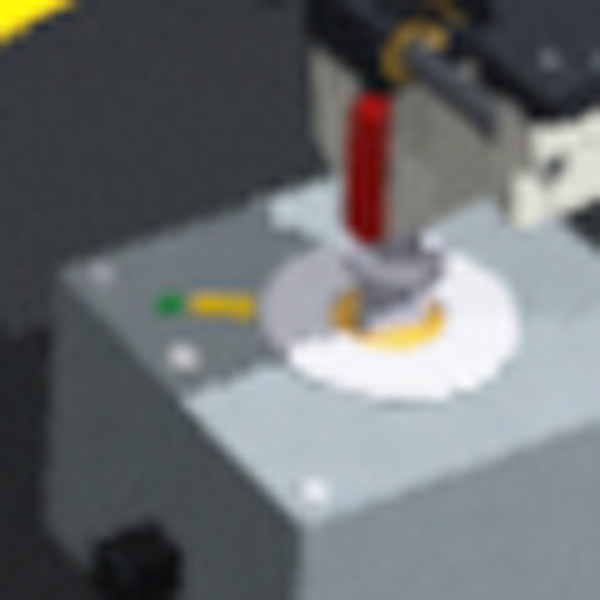

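The key is rising out of the lock (collar at crop 400,265, blade below it) and the pointer is still on green. I'll keep going straight up.

Call:
send_rows --commands '[[[-0.005,0.0003,0,0,0.0],[-0.006,0.0003,0,0,0.0],[-0.006,0.0003,0,0,0.0],[-0.006,0.0003,0,0,0.0]]]'

```text
time: 18.4
tool_pos: [538.8, 159.0, 139.3]
tcp_rot: [1.732, 1.514, 3.07]
contact_force: [-0.1, 0.3, -0.9]
grip_width: 9.8
```

```bash
python3 -c "
from st import *
o,R=st()
"
```

```text
t 18.4 pos [538.8 159.  139.3] F [-0.1  0.3 -0.9] M [ 0.083 -0.147 -0.008] w 9.8
 q [ 0.144  0.519  1.497  0.013  1.18  -1.199] tau6 -0.002 toolx [-0.0563  0.004  -0.9984] zyaw 76.65
```

Call:
send_rows --commands '[[[-0.006,0.0003,0,0,0.0],[-0.006,0.0003,0,0,0.0],[-0.006,0.0003,0,0,0.0],[-0.006,0.0003,0,0,0.0],[-0.003,0,0,0,0.0]]]'

```text
time: 18.82
tool_pos: [539.2, 159.6, 171.4]
tcp_rot: [1.719, 1.516, 3.057]
contact_force: [-0.6, 0.1, 0.1]
grip_width: 9.9
```

```bash
python3 -c "
from st import *
o,R=st([564,-163,145],np.pi/2)
from plant import optics
d=optics.capture('scene')['color'];cv2.imwrite('pics/s11.png',cv2.resize(d[200:300,320:420],(600,600),interpolation=cv2.INTER_CUBIC))
"
```

```text
t 18.82 pos [539.2 159.6 171.4] F [-0.6  0.1  0.1] M [ 0.112 -0.163 -0.037] w 9.9
 q [ 0.144  0.487  1.456  0.013  1.252 -1.198] tau6 0.003 toolx [-0.0545  0.0046 -0.9985] zyaw 76.67
 shift tool mm [  23.5  -99.9 -307.9]
 turn deg (cw+) -13.33
```

View pics/s11.png

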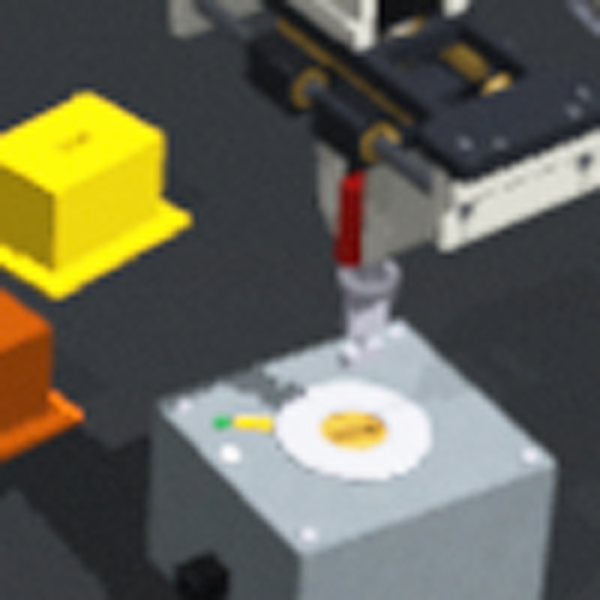

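The key is clear of the lock (blade at crop 365,330, empty keyhole at 355,430) and the pointer is on green. Now I'll carry it to the blue holder.

Call:
send_rows --commands '[[[0,-0.006,-0.012,-1.2,0.0],[0,-0.006,-0.022,-1.2,0.0],[0,-0.006,-0.028,-1.2,0.0],[0,-0.006,-0.028,-1.2,0.0],[0,-0.006,-0.028,-1.2,0.0],[0,-0.006,-0.028,-1.2,0.0],[0,-0.006,-0.028,-1.2,0.0],[0,-0.006,-0.028,-1.2,0.0],[0,-0.006,-0.022,-1,0.0],[0,-0.004,-0.015,-1,0.0]]]'

```text
time: 19.7
tool_pos: [564.7, -90.9, 168.4]
tcp_rot: [1.466, 1.515, 3.024]
contact_force: [-0.7, 1.3, -0.1]
grip_width: 10.2
```

```bash
python3 -c "
from st import *
o,R=st([563.6,-163,145],np.radians(90))
"
```

```text
t 19.7 pos [564.7 -90.9 168.4] F [-0.7  1.3 -0.1] M [ 0.092 -0.206  0.011] w 10.2
 q [-0.288  0.509  1.426 -0.01   1.261 -1.843] tau6 0.512 toolx [-0.0556  0.0066 -0.9984] zyaw 89.25
 shift tool mm [ 23.   -1.1 -72.2]
 turn deg (cw+) -0.75
```

Call:
send_rows --commands '[[[0.001,0,-0.014,0,0.0],[0.001,0,-0.014,0,0.0],[0.001,0,-0.012,0,0.0],[0,0,-0.008,0,0.0],[0,0,-0.003,0,0.0],[0,0,0,0,0.0]]]'

```text
time: 20.2
tool_pos: [563.3, -148.9, 163.4]
tcp_rot: [1.463, 1.512, 3.017]
contact_force: [-0.9, 0.0, -0.9]
grip_width: 10.0
```

```bash
python3 -c "
from st import *
o,R=st([563.6,-163,145],np.radians(90))
"
```

```text
t 20.2 pos [ 563.3 -148.9  163.4] F [-0.9  0.  -0.9] M [ 0.08  -0.169 -0.027] w 10.0
 q [-0.382  0.534  1.398 -0.016  1.266 -1.93 ] tau6 -0.088 toolx [-0.058   0.0073 -0.9983] zyaw 89.01
 shift tool mm [ 18.3  -1.6 -14.3]
 turn deg (cw+) -0.99
```

Call:
send_rows --commands '[[[0.004,0,-0.005,0,0.0],[0.005,-0.0003,-0.005,0,0.0],[0.005,-0.0003,-0.004,0,0.0],[0.004,-0.0002,0,0,0.0],[0,0,0,0,0.0]]]'

```text
time: 20.62
tool_pos: [562.8, -161.6, 143.5]
tcp_rot: [1.448, 1.512, 3.004]
contact_force: [-0.0, 0.5, -1.0]
grip_width: 10.0
```

```bash
python3 -c "
from st import *
o,R=st([563.6,-163,120],np.radians(90))
from plant import optics
ims=[]
for v,w in(('top',(350,205,430,285)),('scene',(240,170,320,250))):
    d=optics.capture(v)['color']; cv2.imwrite(f'pics/{v}12.png',d); x0,y0,x1,y1=w; ims.append(cv2.resize(d[y0:y1,x0:x1],(400,400),interpolation=cv2.INTER_CUBIC))
cv2.imwrite('pics/c12.png',np.hstack(ims))
"
```

```text
t 20.62 pos [ 562.8 -161.6  143.5] F [-0.   0.5 -1. ] M [ 0.048 -0.166 -0.024] w 10.0
 q [-0.402  0.558  1.415 -0.016  1.226 -1.952] tau6 -0.015 toolx [-0.0582  0.0081 -0.9983] zyaw 89.15
 shift tool mm [23.4 -2.1 -1.5]
 turn deg (cw+) -0.85
```

View pics/c12.png

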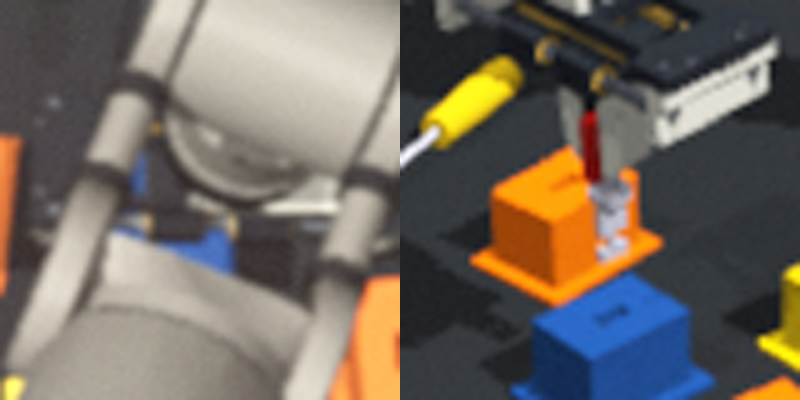

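```bash
python3 -c "
from st import *
kx,ky=562.8+0.7,-161.6
for z,n in((86.9,'tip'),(87.9+4,'mid lower tab'),(86.9+38,'collar bottom'),(86.9+43,'collar top'),(158,'bow')):
    print(n,proj('scene',[kx,ky,z]).round(1))
print('slot',proj('scene',[564.3,-163.2,50]).round(1))
d=cv2.imread('pics/scene12.png')
cv2.imwrite('pics/c13.png',cv2.resize(d[185:240,260:305],(675,825),interpolation=cv2.INTER_CUBIC)[:600])
cv2.imwrite('pics/c13.png',cv2.resize(d[190:240,260:310],(600,600),interpolation=cv2.INTER_CUBIC))
"
```

```text
tip [[282.3 221.2]]
mid lower tab [[282.2 219.7]]
collar bottom [[281.9 209.1]]
collar top [[281.8 207.5]]
bow [[281.5 198.3]]
slot [[282.  232.5]]
```

View pics/c13.png

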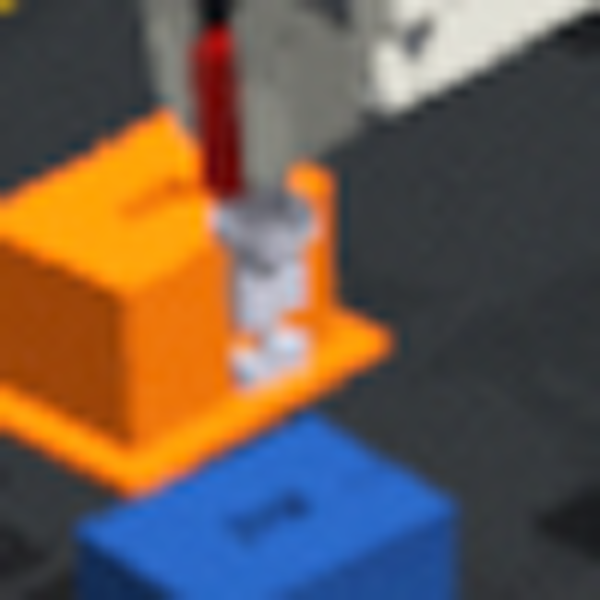

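The key hangs upright: tip at crop (270,375), which is scene (282.5,221.2) against a predicted (282.3,221.2). The blade is parallel to the slot at (270,515). I'll shift 0.8 mm in x and −1.6 mm in y and lower to just above the mouth.

Call:
send_rows --commands '[[[0.004,-0.0008,-0.001,0,0.0],[0.006,-0.0008,-0.0006,0,0.0],[0.006,-0.0005,0,0,0.0],[0.005,-0.0004,0,0,0.0],[0.001,0,0,0,0.0]]]'

```text
time: 21.13
tool_pos: [565.1, -162.7, 120.7]
tcp_rot: [1.459, 1.515, 3.016]
contact_force: [0.8, -1.0, -0.4]
grip_width: 10.0
```

```bash
python3 -c "
from st import *
o,R=st([563.6,-163.2,100],np.radians(89))
p=o['tool_pos']
from plant import optics
d=optics.capture('scene')['color']
cv2.imwrite('pics/c14.png',cv2.resize(d[195:245,260:310],(600,600),interpolation=cv2.INTER_CUBIC))
print(proj('scene',[p[0]+.7,p[1],p[2]-56.6]))
"
```

```text
t 21.13 pos [ 565.1 -162.7  120.7] F [ 0.8 -1.  -0.4] M [ 0.109 -0.215 -0.008] w 10.0
 q [-0.402  0.584  1.436 -0.017  1.175 -1.953] tau6 0.004 toolx [-0.0556  0.007  -0.9984] zyaw 89.22
 shift tool mm [20.8  0.4 -0.6]
 turn deg (cw+) 0.22
[[281.60464298 228.48646873]]
```

View pics/c14.png

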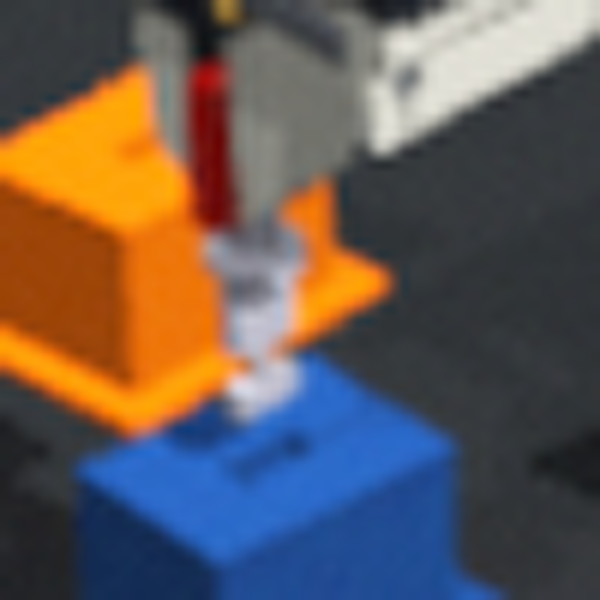

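Call:
send_rows --commands '[[[0.004,0.0004,-0.0003,0,0.0],[0.004,0.0003,-0.0002,0,0.0],[0.003,0,0,0,0.0]]]'

```text
time: 21.43
tool_pos: [564.1, -163.3, 109.6]
tcp_rot: [1.465, 1.516, 3.022]
contact_force: [-0.4, 0.3, -1.4]
grip_width: 9.8
```

```bash
python3 -c "
from st import *
o,R=st([563.6,-163.2,90],np.radians(89))
p=o['tool_pos']
from plant import optics
d=optics.capture('scene')['color']
cv2.imwrite('pics/c15.png',cv2.resize(d[195:245,260:310],(600,600),interpolation=cv2.INTER_CUBIC))
print(proj('scene',[p[0]+.7,p[1],p[2]-56.6]))
"
```

```text
t 21.43 pos [ 564.1 -163.3  109.6] F [-0.4  0.3 -1.4] M [ 0.047 -0.187  0.004] w 9.8
 q [-0.404  0.594  1.452 -0.017  1.148 -1.954] tau6 -0.004 toolx [-0.0546  0.0066 -0.9985] zyaw 89.23
 shift tool mm [19.6 -0.6 -0.1]
 turn deg (cw+) 0.23
[[281.86849894 231.6988236 ]]
```

View pics/c15.png

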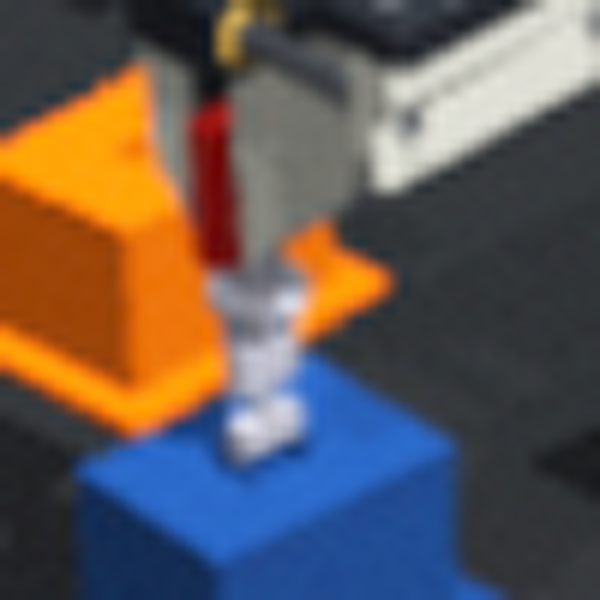

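The tip (crop 265,445) is right over the slot. I'll lower gently and watch Fz.

Call:
send_rows --commands '[[[0.003,-0.0001,0,0,0.0],[0.003,-0.0001,0,0,0.0],[0.003,-0.0001,0,0,0.0]]]'

```text
time: 21.73
tool_pos: [563.8, -163.2, 99.6]
tcp_rot: [1.464, 1.516, 3.021]
contact_force: [-0.6, 0.5, -0.4]
grip_width: 9.9
```

```bash
python3 -c "
from st import *
o,R=st([563.6,-163.2,90],np.radians(89))
p=o['tool_pos']
"
```

```text
t 21.73 pos [ 563.8 -163.2   99.6] F [-0.6  0.5 -0.4] M [ 0.085 -0.181  0.066] w 9.9
 q [-0.404  0.605  1.463 -0.017  1.126 -1.954] tau6 0.001 toolx [-0.0547  0.0066 -0.9985] zyaw 89.22
 shift tool mm [ 9.6 -0.3 -0.1]
 turn deg (cw+) 0.22
```

Call:
send_rows --commands '[[[0.003,-0.0002,0,0,0.0],[0.003,-0.0002,0,0,0.0],[0.003,-0.0002,0,0,0.0]]]'

```text
time: 21.98
tool_pos: [563.9, -163.2, 89.7]
tcp_rot: [1.464, 1.516, 3.022]
contact_force: [0.4, 0.3, -0.5]
grip_width: 9.7
```

```bash
python3 -c "
from st import *
o,R=st([563.6,-163.2,80],np.radians(89))
p=o['tool_pos']
from plant import optics
d=optics.capture('scene')['color']
cv2.imwrite('pics/c16.png',cv2.resize(d[195:245,260:310],(600,600),interpolation=cv2.INTER_CUBIC))
"
```

```text
t 21.98 pos [ 563.9 -163.2   89.7] F [ 0.4  0.3 -0.5] M [ 0.107 -0.158 -0.002] w 9.7
 q [-0.404  0.617  1.473 -0.017  1.105 -1.953] tau6 -0.001 toolx [-0.0545  0.0066 -0.9985] zyaw 89.22
 shift tool mm [ 9.7 -0.2 -0.1]
 turn deg (cw+) 0.22
```

View pics/c16.png

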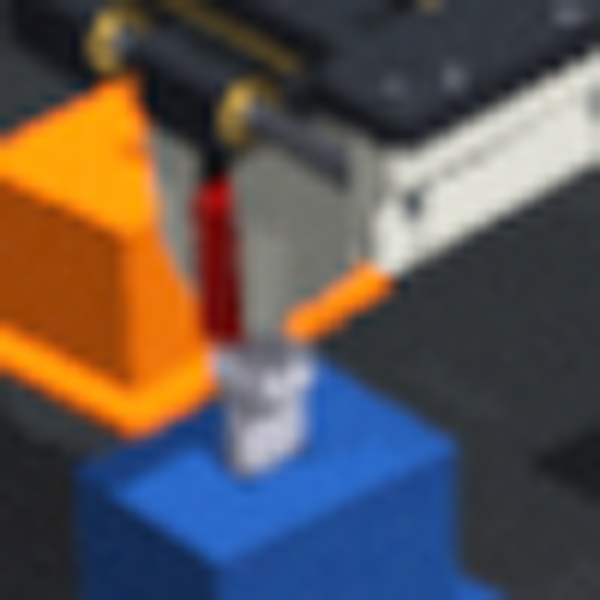

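The blade is in the slot with no force. About 21 mm remain.

Call:
send_rows --commands '[[[0.003,-0.0002,0,0,0.0],[0.003,-0.0002,0,0,0.0],[0.003,-0.0002,0,0,0.0],[0.003,-0.0002,0,0,0.0],[0.002,-0.0001,0,0,0.0]]]'

```text
time: 22.45
tool_pos: [563.9, -163.0, 73.7]
tcp_rot: [1.461, 1.515, 3.018]
contact_force: [-0.1, -0.2, -0.7]
grip_width: 9.7
```

```bash
python3 -c "
from st import *
o,R=st([563.6,-163.2,68.6],np.radians(89))
"
```

```text
t 22.45 pos [ 563.9 -163.    73.7] F [-0.1 -0.2 -0.7] M [ 0.053 -0.208  0.032] w 9.7
 q [-0.403  0.636  1.487 -0.017  1.072 -1.952] tau6 0.002 toolx [-0.0551  0.0068 -0.9985] zyaw 89.22
 shift tool mm [ 5.1  0.1 -0.3]
 turn deg (cw+) 0.22
```

Call:
send_rows --commands '[[[0.001,0,0,0,0.0],[0.001,0,0,0,0.0],[0.001,0,0,0,0.0]]]'

```text
time: 22.7
tool_pos: [563.6, -162.9, 70.0]
tcp_rot: [1.458, 1.515, 3.016]
contact_force: [-0.2, 0.1, -0.8]
grip_width: 9.8
```

```bash
python3 -c "
from st import *
o,R=st([563.6,-163.2,68.6],np.radians(89))
"
```

```text
t 22.7 pos [ 563.6 -162.9   70. ] F [-0.2  0.1 -0.8] M [ 0.031 -0.185 -0.012] w 9.8
 q [-0.404  0.641  1.49  -0.018  1.065 -1.952] tau6 0.002 toolx [-0.0556  0.007  -0.9984] zyaw 89.22
 shift tool mm [ 1.4 -0.  -0.3]
 turn deg (cw+) 0.22
```

Call:
send_rows --commands '[[[0.0006,0,0,0,0.0],[0.0006,0,0,0,0.0]]]'

```text
time: 22.87
tool_pos: [563.6, -162.9, 68.7]
tcp_rot: [1.46, 1.515, 3.017]
contact_force: [0.3, 0.1, -0.4]
grip_width: 9.4
```

```bash
python3 -c "
from st import *
o,R=st([563.6,-163.2,68.6],np.radians(89))
"
```

```text
t 22.87 pos [ 563.6 -162.9   68.7] F [ 0.3  0.1 -0.4] M [ 0.132 -0.175  0.029] w 9.4
 q [-0.404  0.642  1.492 -0.018  1.062 -1.952] tau6 0.002 toolx [-0.0555  0.007  -0.9984] zyaw 89.22
 shift tool mm [ 0.1  0.  -0.3]
 turn deg (cw+) 0.22
```

Call:
send_rows --commands '[[[0.0006,0,0,0,0.0]]]'

```text
time: 22.95
tool_pos: [563.6, -162.9, 68.1]
tcp_rot: [1.46, 1.515, 3.017]
contact_force: [-0.4, -0.2, -1.4]
grip_width: 10.0
```

```bash
python3 -c "
from st import *
o,R=st([563.6,-163.2,68.6],np.radians(89))
from plant import optics
d=optics.capture('scene')['color']
cv2.imwrite('pics/c17.png',cv2.resize(d[195:245,260:310],(600,600),interpolation=cv2.INTER_CUBIC))
"
```

```text
t 22.95 pos [ 563.6 -162.9   68.1] F [-0.4 -0.2 -1.4] M [ 0.085 -0.16   0.014] w 10.0
 q [-0.404  0.643  1.492 -0.018  1.06  -1.952] tau6 0.002 toolx [-0.0554  0.0069 -0.9984] zyaw 89.22
 shift tool mm [-0.5  0.  -0.3]
 turn deg (cw+) 0.22
```

View pics/c17.png

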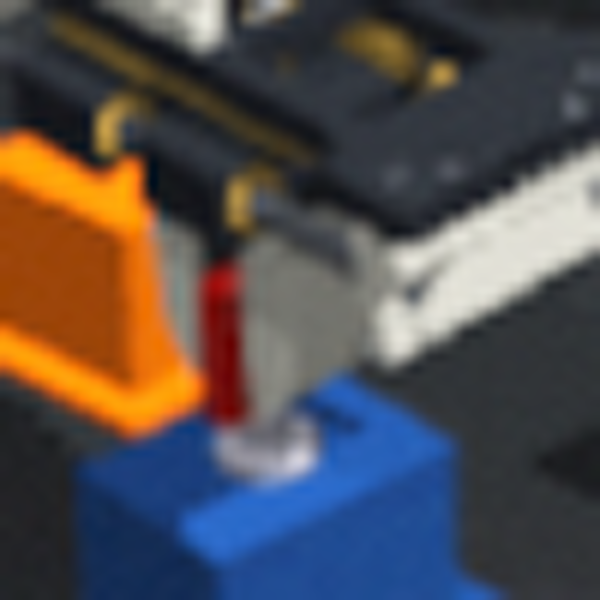

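The collar (crop 268,445) is at the holder top. I'll feel for the seat.

Call:
send_rows --commands '[[[0.0006,0,0,0,0.0],[0.0006,0,0,0,0.0]]]'

```text
time: 23.17
tool_pos: [563.7, -162.9, 68.0]
tcp_rot: [1.464, 1.516, 3.021]
contact_force: [-1.9, 0.8, 5.2]
grip_width: 10.0
```

```bash
python3 -c "
from st import *
o,R=st([563.6,-163.2,68.6],np.radians(89))
"
```

```text
t 23.17 pos [ 563.7 -162.9   68. ] F [-1.9  0.8  5.2] M [ 0.169  0.284 -0.069] w 10.0
 q [-0.404  0.643  1.493 -0.018  1.059 -1.952] tau6 -0.01 toolx [-0.0548  0.0066 -0.9985] zyaw 89.22
 shift tool mm [-0.6  0.1 -0.3]
 turn deg (cw+) 0.22
```

Call:
send_rows --commands '[[[0.0006,0,0,0,0.0],[0.0006,0,0,0,0.0]]]'

```text
time: 23.33
tool_pos: [563.6, -162.9, 68.0]
tcp_rot: [1.469, 1.516, 3.026]
contact_force: [-1.3, 1.3, 5.6]
grip_width: 9.9
```

```bash
python3 -c "
from st import *
o,R=st([563.6,-163.2,68.6],np.radians(89))
"
```

```text
t 23.33 pos [ 563.6 -162.9   68. ] F [-1.3  1.3  5.6] M [ 0.231  0.229 -0.004] w 9.9
 q [-0.404  0.643  1.493 -0.018  1.058 -1.952] tau6 -0.01 toolx [-0.0542  0.0063 -0.9985] zyaw 89.23
 shift tool mm [-0.6  0.1 -0.3]
 turn deg (cw+) 0.23
```

It is seated: Fz about 5.5 N and z stops at 68.0 against an expected 68.6. I'll release and back straight up.

Call:
send_rows --commands '[[[0,0,0,0,0.013],[0,0,0,0,0.02],[0,0,0,0,0.03],[0,0,0,0,0.03],[0,0,0,0,0.03]]]'

```text
time: 23.75
tool_pos: [564.0, -163.1, 67.6]
tcp_rot: [1.474, 1.517, 3.031]
contact_force: [-0.2, 0.6, -0.3]
grip_width: 29.5
```

```bash
python3 -c "
from st import *
o,R=st([563.6,-163.2,68.6],np.radians(89))
from plant import optics
d=optics.capture('scene')['color']
cv2.imwrite('pics/c18.png',cv2.resize(d[195:245,260:310],(600,600),interpolation=cv2.INTER_CUBIC))
"
```

```text
t 23.75 pos [ 564.  -163.1   67.6] F [-0.2  0.6 -0.3] M [ 0.059 -0.161 -0.066] w 29.5
 q [-0.404  0.643  1.494 -0.018  1.056 -1.952] tau6 0.002 toolx [-0.0532  0.0059 -0.9986] zyaw 89.23
 shift tool mm [-1.   0.4 -0.1]
 turn deg (cw+) 0.23
```

View pics/c18.png

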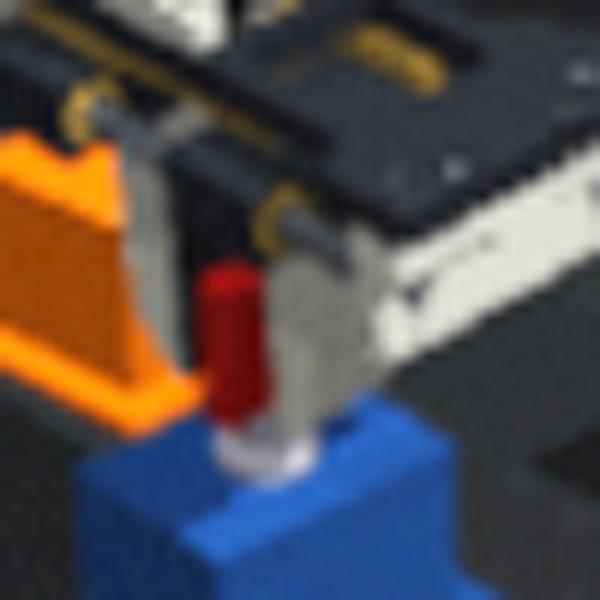

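The fingers are clear on both sides and the key stands in the slot (bow at crop 235,345). I'll retreat upwards.

Call:
send_rows --commands '[[[-0.006,0.0003,0,0,0.035],[-0.01,0.0005,0,0,0.035],[-0.012,0.0006,0,0,0.035],[-0.012,0.0006,0,0,0.035],[-0.015,0,0,0,0.035],[-0.025,0,0,0,0.035],[-0.03,0,0,0,0.035],[-0.03,0,0,0,0.035],[-0.02,0,0,0,0.035]]]'

```text
time: 24.55
tool_pos: [568.1, -163.1, 235.1]
tcp_rot: [1.43, 1.509, 2.988]
contact_force: [0.1, 0.1, -0.5]
grip_width: 35.1
```

```bash
python3 -c "
from st import *
o,R=st()
from plant import optics
d=optics.capture('scene')['color']
a=cv2.resize(d[195:260,255:320],(400,400),interpolation=cv2.INTER_CUBIC);b=cv2.resize(d[240:305,340:405],(400,400),interpolation=cv2.INTER_CUBIC)
cv2.imwrite('pics/c19.png',np.hstack([a,b])); cv2.imwrite('pics/s19.png',d)
"
```

```text
t 24.55 pos [ 568.1 -163.1  235.1] F [ 0.1  0.1 -0.5] M [ 0.096 -0.228 -0.047] w 35.1
 q [-0.401  0.497  1.258 -0.015  1.447 -1.956] tau6 0.009 toolx [-0.0615  0.0096 -0.9981] zyaw 89.21
```

View pics/c19.png

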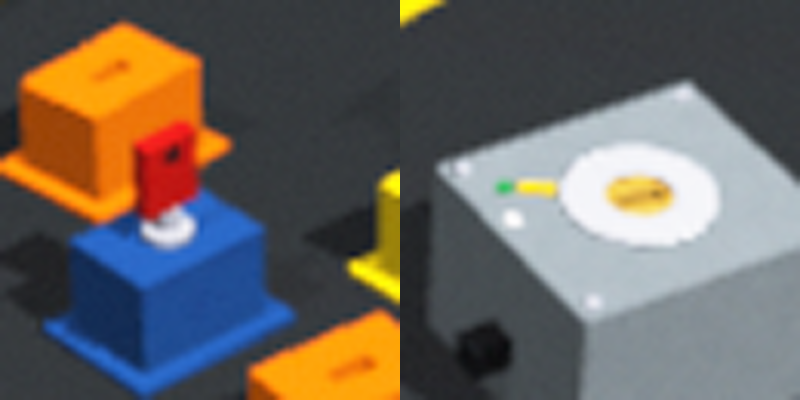

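The key stands upright in the blue holder with its collar on the top (crop 168,228). The pointer is on the green dot (505,187) and the keyhole is empty. I'll stop the arm and hand in.

Call:
send_rows --commands '[[[0,0,0,0,0.035],[0,0,0,0,0.035]]]'

```text
time: 24.77
tool_pos: [570.6, -164.0, 243.1]
tcp_rot: [1.497, 1.521, 3.055]
contact_force: [0.7, 0.7, 0.9]
grip_width: 34.7
```

```bash
python3 -c "
from plant import close_job,monitor
print(monitor.get_obs()['time']); print(close_job())"
```

```text
24.7667
the job is handed in; nothing more can be done
None
```

The machine is locked off and the red key stands in the blue holder, handed in at 24.8 s of 61 s. One move may have broken the joint-range rule (below).

- **Locking:** I turned the key clockwise. The switch engaged at about 50° and reached its stop at about 75°. I pressed the stop at about 0.2 N m for over 0.5 s; the highest reading was 0.24. The yellow pointer reached the green dot and stayed there while the key turned back.
- **Moving the key:** I drew it straight up with under 3 N and lowered it into the slot until its collar seated at about 5.5 N.
- **Last checks:** The final picture shows the key upright with its collar on the blue block, the keyhole empty and the pointer on green. Readings at the end showed no contact force, and the arm moved only above the other things, which I did not check again in a full picture.

**What disagreed or went wrong:**
- **Joint range:** Early on I reached outwards to straighten a slight tool tilt. Joint 3 read 0.035 rad there, just under its 0.04 limit, with a wrist force of about 30 N, so it may count as leaving its range. The attempt did not help: about 3° of tilt remained, with no visible effect on the key.
- **Key stop on the way back:** I did not clearly feel the stop at 0. I turned about 3° past the starting angle and then drew the key, which came out freely.
- **Latch:** I inferred it from the torque and its duration; nothing reports it directly.

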